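# Drive the spent filter plug out of a slanted barrel

### The arm

A 7-joint arm with a two-finger parallel gripper is mounted at the origin on the work surface. World frame = base frame: x ahead of the robot, y to its left, z up, the work surface at z = 0. Lengths are in m, angles in rad, forces in N, time in s.
With the tool pointing down it reaches from about 0.4 to 0.85 m from the base axis. Payload 10.4 kg.
Tool frame: the origin (TCP) lies between the finger pads; the fingertips stand 8 mm ahead of it and the grasp point (between the pads) lies 11 mm behind it; z points along the fingers, x is the direction in which the jaws open and shut, and the axes are right-handed (so a half turn about z gives the same grasp; the last joint's range is limited). The gripper opens to 87 mm and grips with 3 to 60 N. Pads are 19 mm wide; open, the fingers measure 117 mm over their backs; the gripper's body (75 mm by 190 mm) begins 51 mm behind the grasp point.
Start: joints at [-1.283, 0.332, -0.065, 1.46, 0.022, 1.35, -0.088], TCP at [0.191, 0.595, 0.231] pointing down, gripper open.
Joint ranges: [-2.6, 2.6], [-0.5, 2.12], [-1.47, 1.34], [0.16, 2.42], [-1.27, 4.41], [0.06, 2.06], [-2.6, 2.6]. Speed limits (rad/s): [2.22, 2.22, 2.79, 2.79, 3.14, 3.14, 3.14].

### API

Orientations are given as a unit quaternion [x, y, z, w].
In Python, from bench import r, viewer gives the robot as it stands.
- The arm moves only by the tool apply_moves, never from a script. Its argument "increments" is a list of rows, each an object with "grip": the closure in counts, from 0 (fully open) to 255 (shut); "xyz": the shift along the tool's x, y, z in mm, a list of three; "rotation": the turn, a rotation vector about the tool's x, y, z in degrees, a list of three. A call has 1 to 5 rows; each row is the pose to reach, as a shift and turn from the pose measured when the call began, along the tool's axes at that moment; what a row does not reach only later rows make up. A row lasts 1/8 s, in which the tool goes at most 62.5 mm and 10.7 degrees, less where a joint would pass 70% of its speed; a pose out of reach is approached as far as the arm can. A call with a gripper value outside its range is refused whole. The fingers move at their own pace and stop on an object; "squeeze" is the grip in N (left out, the last holds). Time passes only in rows, so rows that repeat a pose let the fingers close. It gives the time, the measured TCP pose, the force and the opening at its end, in the units of the state.
- r.read_state(): the state, without advancing time (a new reading comes with each control period).
- viewer.camera(name): name is "scene" or "top"; returns a dict with "img" (480x640x3 uint8, blue, green, red), "range_z" (480x640 float32, m along the optical axis (not along the pixel's ray), 0 where there is no reading), "vertical_fov" (degrees; the focal length in pixels is half the picture's height over the tangent of half this angle, whatever the lens; pixels are square), "cx", "cy" (the principal point, pixels), "D" ([k1, k2, p1, p2, k3] as OpenCV has them; the pictures are not rectified), "rvec" (rotation vector, rad) and "tvec" (3), from world to camera coordinates, as OpenCV has them. Camera axes: x right, y down, z forward; pixel columns grow to the right and rows downward; lengths in m; the calibration is good to about 2 mm. A picture is of the moment at which its call begins.
- r.close_job(): hands the job in, once; it reports no verdict.
The state is a dict: "time": time; "joint_positions": joint angles; "joint_vel": joint speeds; "joint_torque": joint torques, N m; "ee_pos": TCP position; "eef_rot": TCP orientation; "ft_force": force on the tool from outside, world axes, zero at the start; "torque": the same for the moment, N m; "width": finger opening in m.
Only numpy, scipy, OpenCV 4.12 (cv2) and the standard library are available. Lean on these libraries where they do the work, as an engineer would, in place of code of your own. Each camera call takes 0.05 s, during which the arm holds its last target.

### The job

Take the orange-handled ejector rod out of its stand and push it down through the slanted clear barrel, driving the red filter plug past its spring catches so that it drops into the white dish below. Then put the rod back upright in its stand, tip on the stand's floor, and leave the plug lying in the dish and the other glassware and tools where they are.

Things in the scene. Friction and masses are not known exactly. Their poses are not given: they have to be found in the camera images.
- fixture: Fixed lab stand: blue base plate 12 mm thick, from -80 to 140 mm along its x and -70 to 110 mm along its y; origin on the table under it, +x roughly away from the robot. A steel pole 12 mm thick at x 34, y 90 mm, 267 mm high, with a level arm 119 mm up, holds a slanted barrel over a dish.
- barrel: Clear tube with a flared steel mouth, fixed on the stand, leaning 32 degrees from vertical in the stand's x-z plane: upper mouth towards the robot (stand's -x), lower mouth away from it, 85 mm above the table. Origin: centre of the lower mouth; z runs up along the bore. Bore 25 mm across, 80 mm long; its top 8 mm flare to 37 mm. Outside 31 mm across.
- bore_top (a point): Centre of the barrel's upper mouth, on the bore axis, 80 mm from the lower mouth. Rod enters here.
- bore_bottom (a point): Centre of the barrel's lower mouth. 8 mm above it along the bore two small steel spring balls stick in from the barrel's +y and -y sides, leaving 18 mm between them; they give way sideways.
- plug: Red metal filter plug, 23 mm across, 20 mm long, 45 g, seated in the barrel on two spring balls: its foot 9 mm, its top 29 mm above the lower mouth along the bore. About 4 to 10 N along the bore drives it past the balls; it falls free once its top has come down to about 10 mm above the lower mouth. Origin: centre of its foot; z along its axis.
- plug_center (a point): Middle of the red plug.
- dish_in (a point): Centre of the inner floor of the white round dish, 17 mm above the table, fixed on the stand under the lower mouth. Dish 116 mm across outside, 108 mm inside, rim 42 mm above the table.
- rod: Loose ejector rod, 175 mm long, 90 g: round aluminium shank 14 mm across and 125 mm long, then a square orange handle 22 x 22 mm and 50 mm long. Origin: centre of the shank's flat tip; z runs from the tip up to the handle, x and y square to the handle's faces. It starts upright in its stand, tip down.
- rod_tip (a point): Centre of the rod's flat tip (the rod's origin).
- rod_handle (a point): Middle of the rod's orange handle, 150 mm above the tip.
- rod_stand: Fixed grey holder tube on a dark disc 72 mm across: hole 19 mm across, top 10 mm flared to 29 mm, mouth 76 mm above the table. Origin under its centre on the table.
- stand_floor (a point): Centre of the floor of the holder's hole, 10 mm above the table; the rod's tip rests here.
- beaker: Bystander: glass beaker 72 mm across, 85 mm high, origin under its centre.
- amber_bottle: Bystander: brown bottle 62 mm across, 150 mm high, origin under its centre.
- sample_jar: Bystander: glass jar with a white lid, 72 mm across, 75 mm high, origin under its centre.
- spatula: Bystander: spatula lying flat, 180 mm long, under 30 mm high, origin under its middle, handle along its -x.
- spare_plug: Bystander: white spare plug 23 mm across, 20 mm high, standing on the blue plate at its robot-side right corner; origin under its centre.
- weight: Bystander: brass weight 34 mm across, 48 mm high, origin under its centre.
- petri: Bystander: shallow white dish 90 mm across, 16 mm high, origin under its centre.
Mind the look-alikes: they are no part of the job. There is more than one size of the rod; the one meant has the size given above.

How it is judged:
By the outcome, as a careful person would: the job done as asked, in the order asked, and still so for the second after the job is handed in, with the robot touching nothing.
It also fails if it takes over 50 s, if anything falls off the work surface, if the arm or the gripper's body presses on something with over 40 N, if the wrist force passes 120 N, or if a joint passes its speed limit or range.

## Working session

There is one attempt and no reset: what is moved stays moved. The work goes in short steps, Python scripts to look and compute and a tool call to move; the robot and the scene stay as the last step left them, time stands still between calls to the robot, and variables do not carry over. Pictures are saved under pics/ and viewed, and the job is handed in when it is done.

Besides the shell and the picture viewer there is one more tool, called after "Request:" as a command line: name --argument value ..., lists and objects as JSON in quotes. apply_moves: Moves the arm, as the interface text tells. Its arguments: {"type":"object","properties":{"increments":{"type":"array","items":{"type":"object","properties":{"grip":{"type":"number"},"xyz":{"type":"array","items":{"type":"number"}},"rotation":{"type":"array","items":{"type":"number"}}}}},"squeeze":{"type":"number"}},"required":["increments"]}

```bash
ls; mkdir -p pics
python3 - <<'E'
from bench import r, viewer
import cv2,pickle
s=r.read_state(); print(s)
d={}
for n in("scene","top"):
    c=viewer.camera(n); d[n]=c; cv2.imwrite(f"pics/{n}0.png",c["img"])
    print(n,{k:c[k] for k in c if k not in("img","range_z")})
pickle.dump(d,open("cam0.pkl","wb"))
E
```

```text
pics
{'time': 0.0, 'joint_positions': array([-1.28261368,  0.33283034, -0.0647058 ,  1.46099527,  0.0215808 ,
        1.34987713, -0.08850469]), 'joint_vel': array([-0.00196092, -0.00051849,  0.00172325, -0.00038141,  0.00102886,
       -0.0003573 ,  0.00099594]), 'joint_torque': array([-5.32252079e-05, -6.23257756e+01,  2.45098444e-02, -3.89902389e+01,
       -6.12419075e-02,  3.96929635e-02,  1.43736543e-04]), 'ee_pos': array([0.19100382, 0.59468592, 0.22975411]), 'eef_rot': array([ 8.08017766e-01,  5.89157694e-01, -5.57591432e-04,  4.35825661e-04]), 'ft_force': array([0.2847482 , 0.42445574, 0.02356799]), 'torque': array([ 0.01416101, -0.02247072, -0.00931448]), 'width': 0.08691230809722422}
scene {'vertical_fov': 47.26968001608847, 'cx': 320.850163430274, 'cy': 233.47331465435224, 'D': array([0.00326611, 0.        , 0.        , 0.        , 0.        ]), 'rvec': array([ 2.06882552,  1.0089778 , -0.46061576]), 'tvec': array([-0.35200823, -0.17713827,  1.72172608])}
top {'vertical_fov': 44.09587855274845, 'cx': 319.9128782971475, 'cy': 230.27935097439752, 'D': array([-0.01461352,  0.        ,  0.        ,  0.        ,  0.        ]), 'rvec': array([ 2.22570922, -2.16085285,  0.06778599]), 'tvec': array([-0.01599508,  0.52335593,  1.5785925 ])}
```

View pics/scene0.png

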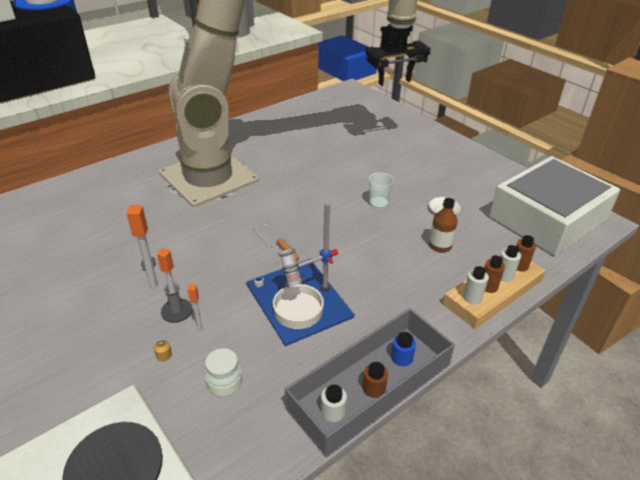

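View pics/top0.png

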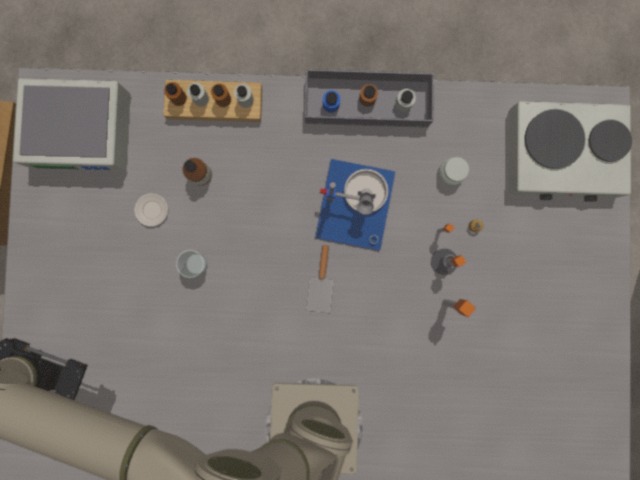

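The scene view shows the stand and barrel near (295,275). There are three orange-handled rods, at scene (138,220), (166,262) and (194,293), which are at top (465,307), (458,261) and (448,228). Next I'll take close crops.

Run:
```python
import cv2,pickle,numpy as np
d=pickle.load(open("cam0.pkl","rb"))
a=d["scene"]["img"][195:375,100:260]; b=d["top"]["img"][150:340,300:500]
c=d["scene"]["img"][190:350,230:370]
cv2.imwrite("pics/rods.png",cv2.resize(a,None,fx=3.3,fy=3.3,interpolation=cv2.INTER_CUBIC))
cv2.imwrite("pics/topc.png",cv2.resize(b,None,fx=3.1,fy=3.1,interpolation=cv2.INTER_CUBIC))
cv2.imwrite("pics/fix.png",cv2.resize(c,None,fx=3.7,fy=3.7,interpolation=cv2.INTER_CUBIC))
```

```text
(no output)
```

View pics/rods.png

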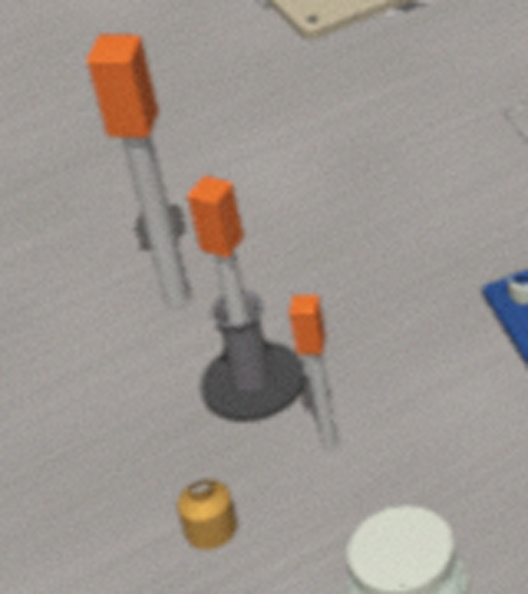

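View pics/topc.png

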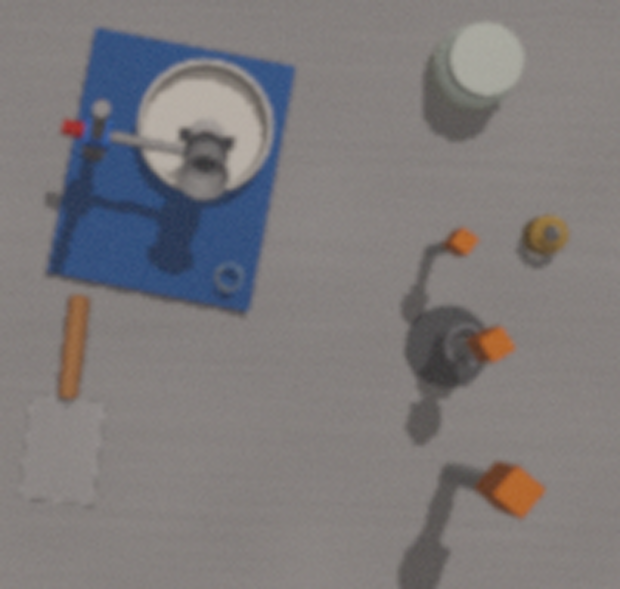

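View pics/fix.png

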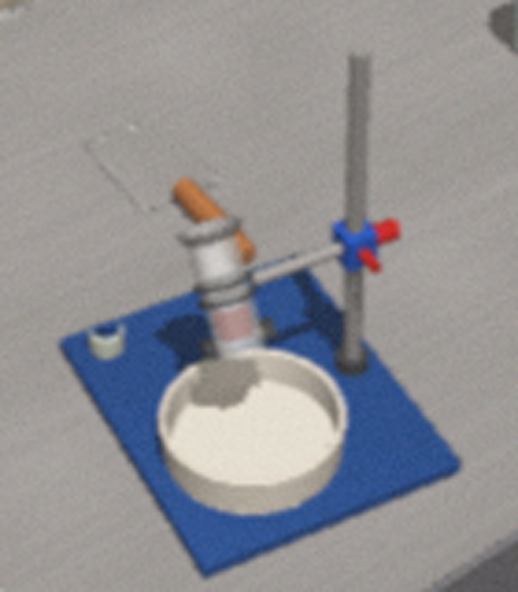

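Candidates for the rod:
- Large rod: scene (138,220), top (465,307), free-standing on the table.
- Middle rod: scene (166,262), top (458,261), in the grey holder with the dark disc.
- Small rod: scene (194,293), top (448,228), free-standing on the table.

The middle one is in the stand, so I'll check its size while I measure.

```bash
cat > h.py <<'E'
import numpy as np,cv2,pickle
from scipy.spatial.transform import Rotation as R
def K(c):
    f=240/np.tan(np.radians(c["vertical_fov"])/2); return np.array([[f,0,c["cx"]],[0,f,c["cy"]],[0,0,1.]])
def pose(c):
    Rm=cv2.Rodrigues(np.array(c["rvec"]))[0]; return Rm,np.array(c["tvec"])
def rays(c,uv):
    uv=np.asarray(uv,float).reshape(-1,1,2); n=cv2.undistortPoints(uv,K(c),c["D"])[:,0]
    Rm,t=pose(c); d=np.c_[n,np.ones(len(n))]@Rm; return -Rm.T@t,d
def plane(c,uv,z):
    o,d=rays(c,uv); return o+d*((z-o[2])/d[:,2])[:,None]
def cloud(c,mask):
    v,u=np.nonzero(mask&(c["range_z"]>0)); o,d=rays(c,np.c_[u,v]); return o+d*c["range_z"][v,u][:,None],np.c_[u,v]
def proj(c,P):
    return cv2.projectPoints(np.asarray(P,float).reshape(-1,3),np.array(c["rvec"]),np.array(c["tvec"]),K(c),c["D"])[0][:,0]
def orange(c):
    h=cv2.cvtColor(c["img"],cv2.COLOR_BGR2HSV); return cv2.inRange(h,(4,180,120),(15,255,255))
def blue(c):
    h=cv2.cvtColor(c["img"],cv2.COLOR_BGR2HSV); return cv2.inRange(h,(100,150,40),(125,255,255))
def box(c,u0,v0,u1,v1):
    m=np.zeros(c["img"].shape[:2],bool); m[v0:v1,u0:u1]=1; return m
E
python3 - <<'E'
from h import *
np.set_printoptions(precision=4,suppress=True)
d=pickle.load(open("cam0.pkl","rb"))
bx={"scene":[(120,195,152,240),(155,245,177,275),(185,282,202,305)],"top":[(452,295,480,320),(448,250,470,270),(440,220,456,236)]}
for n in d:
    c=d[n]
    for b in bx[n]:
        P,uv=cloud(c,(orange(c)>0)&box(c,*b)); 
        zt=np.percentile(P[:,2],98); t=P[P[:,2]>zt-.006]
        print(n,len(P),"z",P[:,2].min(),P[:,2].max(),"top ctr",t.mean(0),"n",len(t))
    m=blue(c)&(box(c,240,255,360,345) if n=="scene" else box(c,312,155,400,255)).astype(np.uint8)*255
    cs,_=cv2.findContours(m,cv2.RETR_EXTERNAL,cv2.CHAIN_APPROX_NONE); k=max(cs,key=cv2.contourArea)
    hull=cv2.convexHull(k); q=cv2.approxPolyDP(hull,0.03*cv2.arcLength(hull,True),True)[:,0]
    p=plane(c,q,.012); print(n,q.tolist(),p, [np.linalg.norm(p[i]-p[i-1]) for i in range(len(p))])
    P,uv=cloud(c,m>0); print("blue z",np.median(P[:,2]))
E
```

```text
scene 409 z 0.17176581175009809 0.24084987697212024 top ctr [ 0.346  -0.3469  0.2368] n 105
scene 237 z 0.13805770775131054 0.1882931707788954 top ctr [ 0.4555 -0.3414  0.1847] n 74
scene 114 z 0.10073362823503973 0.14130407442006865 top ctr [ 0.538  -0.3243  0.137 ] n 41
scene [[309, 265], [352, 316], [285, 344], [248, 282]] [[ 0.5249 -0.005   0.012 ]
 [ 0.7228 -0.0314  0.012 ]
 [ 0.6948 -0.2008  0.012 ]
 [ 0.4824 -0.1609  0.012 ]] [np.float64(0.1615968898177776), np.float64(0.19962628096511575), np.float64(0.17168269426229543), np.float64(0.21610182024760147)]
blue z 0.012594560947471134
top 115 z 0.22822249644798998 0.24309011892476562 top ctr [ 0.3409 -0.343   0.2371] n 63
top 50 z 0.1781418626407656 0.19105501317789386 top ctr [ 0.4508 -0.3346  0.1872] n 24
top 24 z 0.12722505326937417 0.1410743184936658 top ctr [ 0.5333 -0.3207  0.1372] n 14
top [[346, 226], [346, 233], [341, 239], [337, 234], [337, 231], [339, 227]] [[ 0.5374 -0.0705  0.012 ]
 [ 0.5185 -0.071   0.012 ]
 [ 0.502  -0.058   0.012 ]
 [ 0.5151 -0.0468  0.012 ]
 [ 0.5232 -0.0466  0.012 ]
 [ 0.5342 -0.0517  0.012 ]] [np.float64(0.019080202625818936), np.float64(0.01890556548843697), np.float64(0.02108458019498442), np.float64(0.01724515124303137), np.float64(0.008096919074492021), np.float64(0.012084462234410592)]
blue z 0.010986810565803196
```

Run:
```python
from h import *
np.set_printoptions(precision=4,suppress=True)
d=pickle.load(open("cam0.pkl","rb"))
for n in d:
    c=d[n]; h=cv2.cvtColor(c["img"],cv2.COLOR_BGR2HSV)
    m=((cv2.inRange(h,(100,110,20),(128,255,255))>0)&(box(c,240,255,360,345) if n=="scene" else box(c,312,155,400,255))).astype(np.uint8)*255
    m=cv2.morphologyEx(m,cv2.MORPH_CLOSE,np.ones((5,5)))
    cs,_=cv2.findContours(m,cv2.RETR_EXTERNAL,cv2.CHAIN_APPROX_NONE); k=max(cs,key=cv2.contourArea)
    hull=cv2.convexHull(k)[:,0]
    p=plane(c,hull,.012 if n=='top' else .006)
    rc=cv2.minAreaRect((p[:,:2]*1000).astype(np.float32)); print(n,rc,cv2.boxPoints(rc).tolist())
    o=c["img"].copy(); cv2.polylines(o,[hull.reshape(-1,1,2)],True,(0,255,255),1)
    u=(230,190,370,350) if n=="scene" else (300,150,420,260)
    cv2.imwrite(f"pics/hull_{n}.png",cv2.resize(o[u[1]:u[3],u[0]:u[2]],None,fx=3.7,fy=3.7,interpolation=cv2.INTER_NEAREST))
    # barrel region cloud
    b=(275,230,330,290) if n=="scene" else (340,170,395,225)
    P,uv=cloud(c,box(c,*b)); s=(P[:,2]>.06)
    P=P[s];uv=uv[s]
    for lo,hi in((.06,.085),(.085,.11),(.11,.13),(.13,.145),(.145,.156),(.156,.17)):
        q=(P[:,2]>=lo)&(P[:,2]<hi)
        if q.sum(): print(n,lo,hi,q.sum(),P[q].mean(0),P[q].min(0),P[q].max(0),uv[q].mean(0))
```

```text
scene ((597.6144409179688, -92.69021606445312), (180.06744384765625, 224.3015594482422), 80.4908218383789) [[472.130615234375, -162.9588623046875], [693.35009765625, -200.01473999023438], [723.0982666015625, -22.42156982421875], [501.8787841796875, 14.634307861328125]]
scene 0.06 0.085 36 [ 0.6178 -0.0284  0.0721] [ 0.6124 -0.0331  0.06  ] [ 0.6213 -0.0217  0.0838] [325.0278 271.6111]
scene 0.085 0.11 193 [ 0.6208 -0.1076  0.0987] [ 0.6    -0.1437  0.0858] [ 0.6343 -0.0234  0.1099] [298.4041 278.6114]
scene 0.11 0.13 321 [ 0.6128 -0.0856  0.1209] [ 0.5858 -0.1346  0.11  ] [ 0.6398 -0.0227  0.13  ] [303.9969 265.3707]
scene 0.13 0.145 195 [ 0.6003 -0.0929  0.1373] [ 0.5616 -0.131   0.1301] [ 0.626  -0.0148  0.1449] [297.9795 258.3538]
scene 0.145 0.156 112 [ 0.5941 -0.0989  0.1498] [ 0.5646 -0.132   0.1451] [ 0.6225 -0.0206  0.156 ] [294.1429 253.75  ]
scene 0.156 0.17 62 [ 0.6032 -0.0811  0.1614] [ 0.5832 -0.1323  0.1562] [ 0.6216 -0.0229  0.1691] [302.8871 248.7742]
top ((597.3715209960938, -93.13058471679688), (174.87005615234375, 216.7266387939453), 80.41405487060547) [[475.9610290527344, -161.29934692382812], [689.6614379882812, -197.39015197753906], [718.781982421875, -24.961822509765625], [505.08160400390625, 11.128982543945312]]
top 0.085 0.11 69 [ 0.6202 -0.1145  0.0972] [ 0.6056 -0.1394  0.0864] [ 0.6318 -0.0923  0.109 ] [365.6232 192.1304]
top 0.11 0.13 175 [ 0.6    -0.0961  0.1216] [ 0.576  -0.1292  0.1111] [ 0.6213 -0.048   0.13  ] [358.92   198.6857]
top 0.13 0.145 116 [ 0.5824 -0.1097  0.1382] [ 0.5598 -0.1258  0.1301] [ 0.6114 -0.0928  0.1449] [364.6724 205.1466]
top 0.145 0.156 54 [ 0.5791 -0.1116  0.1495] [ 0.5619 -0.1291  0.1451] [ 0.5993 -0.0896  0.1559] [365.7593 206.037 ]
top 0.156 0.17 28 [ 0.5887 -0.1087  0.1603] [ 0.5764 -0.1288  0.1563] [ 0.5953 -0.0894  0.1656] [365.0357 201.6429]
```

View pics/hull_top.png

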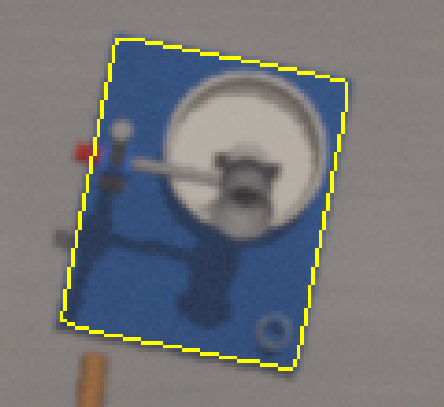

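View pics/hull_scene.png

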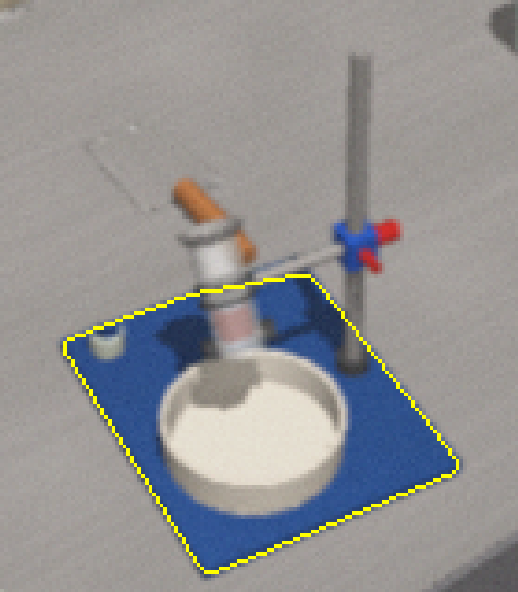

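Run:
```python
from h import *
d=pickle.load(open("cam0.pkl","rb"))
a=d["scene"]["img"][235:300,265:330]; b=d["top"]["img"][165:220,335:400]
f=lambda x,w,h:cv2.resize(x,(w,h),interpolation=cv2.INTER_CUBIC)
o=np.zeros((390,790,3),np.uint8); o[:390,:390]=f(a,390,390); o[:330,400:790]=f(b,390,330)
cv2.imwrite("pics/barrel.png",o)
```

```text
(no output)
```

View pics/barrel.png

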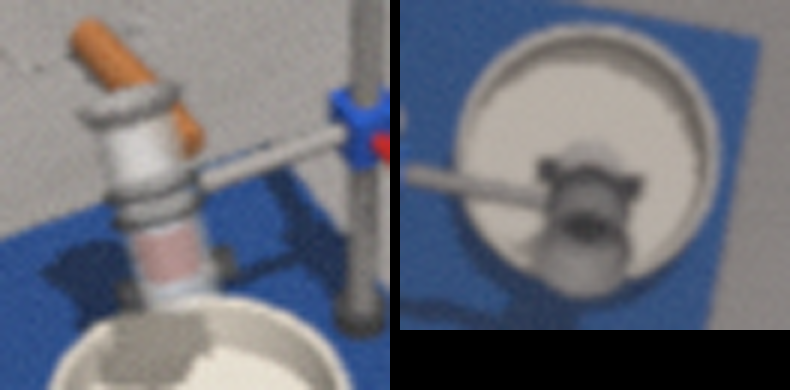

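Run:
```python
from h import *
np.set_printoptions(precision=4,suppress=True)
d=pickle.load(open("cam0.pkl","rb"))
yaw=np.radians(-9.55); Rz=R.from_euler('z',yaw).as_matrix(); ctr=np.array([.5975,-.093,0]); O=ctr-Rz@[.03,.02,0]
print("O",O)
def st(p): return (p-O)@Rz
pt=plane(d["top"],[(365.4,207.7)],.1528)[0]; ps=plane(d["scene"],[(286.8,252.2)],.1528)[0]
print("mouth",pt,st(pt),ps,st(ps))
for n,b in(("top",(338,163,395,220)),("scene",(265,280,330,330))):
    c=d[n]; h=cv2.cvtColor(c["img"],cv2.COLOR_BGR2HSV)
    P,uv=cloud(c,box(c,*b)); s=(P[:,2]>.036)&(P[:,2]<.05)
    img=np.zeros((480,640),np.uint8); img[uv[s][:,1],uv[s][:,0]]=255
    hu=cv2.convexHull(uv[s].astype(np.float32)); pp=plane(c,hu[:,0],.042)
    (cx,cy),rad=cv2.minEnclosingCircle((pp[:,:2]*1000).astype(np.float32)); p=np.array([cx/1e3,cy/1e3,0]); print(n,"dish",p,rad,st(p))
# pole top
for n,b in(("top",(325,178,340,192)),("scene",(318,200,335,300))):
    c=d[n]; P,uv=cloud(c,box(c,*b)); s=(P[:,2]>.255)&(P[:,2]<.29); print(n,"pole",s.sum(),P[s].mean(0) if s.any() else 0, st(P[s].mean(0)) if s.any() else 0)
    for x in [.014,.055]:
        pass
# project model points under hypotheses
for xb in(.045,.05,.055,.06):
    b=O+Rz@[xb,0,.085]; t=b+Rz@np.array([-np.sin(np.radians(32)),0,np.cos(np.radians(32))])*.08
    print(xb,b,t,proj(d["top"],[b,t]).ravel(),proj(d["scene"],[b,t]).ravel())
```

```text
O [ 0.5646 -0.1077  0.    ]
mouth [ 0.5746 -0.1105  0.1528] [ 0.0103 -0.0011  0.1528] [ 0.5827 -0.111   0.1528] [ 0.0184 -0.0003  0.1528]
top dish [ 0.6315 -0.1181  0.    ] 57.55561447143555 [0.0677 0.0009 0.    ]
scene dish [ 0.6296 -0.1026  0.    ] 79.10105895996094 [0.0632 0.0158 0.    ]
top pole 24 [ 0.6127 -0.0239  0.2661] [0.0335 0.0906 0.2661]
scene pole 45 [ 0.6166 -0.0279  0.2639] [0.038  0.0874 0.2639]
0.045 [ 0.609  -0.1152  0.085 ] [ 0.5672 -0.1082  0.1528] [365.4151 197.0229 364.3708 210.6724] [292.8643 281.4135 283.8175 248.0482]
0.05 [ 0.6139 -0.116   0.085 ] [ 0.5721 -0.109   0.1528] [365.7835 195.1333 364.7573 208.6891] [293.8512 282.7825 284.7914 249.342 ]
0.055 [ 0.6188 -0.1169  0.085 ] [ 0.577  -0.1098  0.1528] [366.1518 193.2445 365.1436 206.7065] [294.8435 284.1589 285.7706 250.6429]
0.06 [ 0.6238 -0.1177  0.085 ] [ 0.582  -0.1107  0.1528] [366.5199 191.3565 365.5297 204.7248] [295.8412 285.5428 286.7552 251.9509]
```

Run:
```python
from h import *
np.set_printoptions(precision=4,suppress=True)
d=pickle.load(open("cam0.pkl","rb"))
f=lambda x,s:cv2.resize(x,None,fx=s,fy=s,interpolation=cv2.INTER_CUBIC)
a=d["scene"]["img"][240:330,150:200]; b=d["top"]["img"][240:285,425:475]
o=np.zeros((580,790,3),np.uint8); A=f(a,6.4);B=f(b,9); o[:A.shape[0],:A.shape[1]]=A; o[:B.shape[0],330:330+B.shape[1]]=B
cv2.imwrite("pics/rodc.png",o)
# disc: top cloud
c=d["top"]; g=cv2.cvtColor(c["img"],cv2.COLOR_BGR2GRAY)
m=((g<75)&box(c,428,240,465,278)).astype(np.uint8); n,l,s,ct=cv2.connectedComponentsWithStats(m); print(s,ct)
P,uv=cloud(c,box(c,425,240,475,285)); 
for lo,hi in((.004,.016),(.05,.07),(.07,.085)):
    q=(P[:,2]>lo)&(P[:,2]<hi); print(lo,q.sum(),P[q].mean(0),P[q].min(0),P[q].max(0))
```

```text
[[     0      0    640    480 307017]
 [   434    252      2      2      3]
 [   435    257     16     18    148]
 [   448    257      9     10     32]] [[319.426  239.4843]
 [434.3333 252.3333]
 [441.9662 267.1959]
 [452.5625 260.9688]]
0.004 366 [ 0.447  -0.3409  0.0068] [ 0.3891 -0.4203  0.004 ] [ 0.5094 -0.2859  0.0144]
0.05 31 [ 0.4468 -0.3347  0.0639] [ 0.4349 -0.3481  0.0503] [ 0.4636 -0.3238  0.07  ]
0.07 60 [ 0.4509 -0.3336  0.0745] [ 0.4324 -0.3474  0.0702] [ 0.4661 -0.3205  0.0801]
```

View pics/rodc.png

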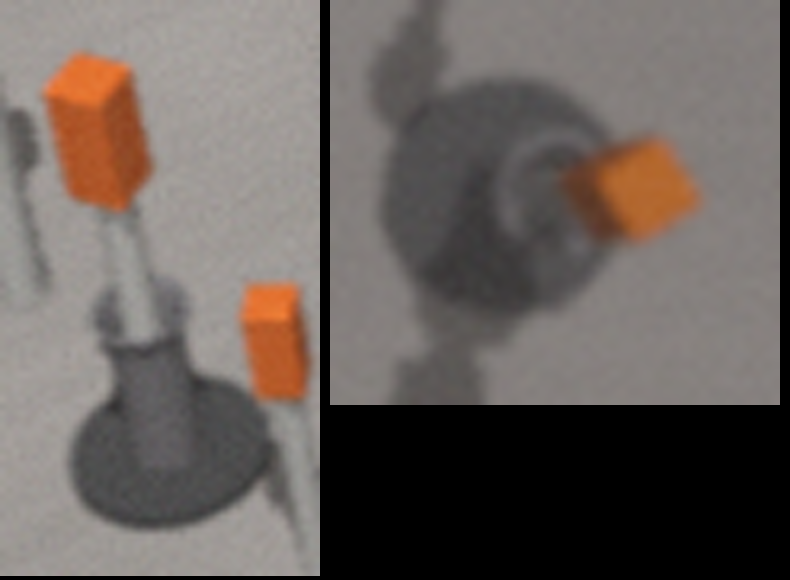

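Run:
```python
from h import *
np.set_printoptions(precision=4,suppress=True)
d=pickle.load(open("cam0.pkl","rb"))
T=lambda q:[(425+(u-330)/9-.5,240+v/9-.5) for u,v in q]
S=lambda q:[(150+u/6.4-.5,240+v/6.4-.5) for u,v in q]
p=plane(d["top"],T([(600,190),(657,140),(700,195),(643,240)]),.185); q=plane(d["scene"],S([(45,97),(83,52),(133,68),(95,107)]),.185)
for x in(p,q):
    e=np.roll(x,-1,0)-x; print(x.mean(0),np.linalg.norm(e,axis=1),np.degrees(np.arctan2(e[:,1],e[:,0]))%90)
print("disc top",plane(d["top"],T([(503,194),(382,194),(503,75),(503,312)]),.008))
print("disc scene",plane(d["scene"],S([(171,452),(72,460),(270,440)]),.008))
print("mouth scene",plane(d["scene"],S([(141,313),(95,320),(188,308)]),.076))
```

```text
[ 0.4505 -0.3384  0.185 ] [0.0204 0.0185 0.0195 0.0175] [42.5081 39.3124 39.549  42.0553]
[ 0.4529 -0.3395  0.185 ] [0.024  0.02   0.0213 0.0181] [33.5622 28.4585 28.6389 36.6098]
disc top [[ 0.4508 -0.3369  0.008 ]
 [ 0.4497 -0.3006  0.008 ]
 [ 0.4865 -0.3363  0.008 ]
 [ 0.4155 -0.3375  0.008 ]]
disc scene [[ 0.4558 -0.3412  0.008 ]
 [ 0.4375 -0.3712  0.008 ]
 [ 0.4725 -0.31    0.008 ]]
mouth scene [[ 0.4527 -0.3396  0.076 ]
 [ 0.4461 -0.3539  0.076 ]
 [ 0.4606 -0.3254  0.076 ]]
```

```bash
cat >> h.py <<'E'
def Rt(az,tilt=0.,taz=0.):
    """tool: z pointing down tilted by tilt deg toward azimuth taz; x at azimuth az (orthogonalised)"""
    t,a=np.radians(tilt),np.radians(taz); z=np.array([np.sin(t)*np.cos(a),np.sin(t)*np.sin(a),-np.cos(t)])
    x=np.array([np.cos(np.radians(az)),np.sin(np.radians(az)),0]); x-=z*(x@z); x/=np.linalg.norm(x)
    return R.from_matrix(np.c_[x,np.cross(z,x),z])
def plan(p,Rg,n=5,frac=1.,dec=0):
    from bench import r
    s=r.read_state(); R0=R.from_quat(s["eef_rot"]); p0=np.array(s["ee_pos"])
    dp=R0.inv().apply(np.array(p)-p0)*1000; rv=(R0.inv()*Rg).as_rotvec(degrees=True)
    print("t",round(s["time"],2),"pos",p0.round(4),"F",np.round(s["ft_force"],1),"w",round(s["width"],4),"dp",dp.round(1),"|dp|",np.linalg.norm(dp).round(1),"rv",rv.round(2))
    for i in range(1,n+1):
        k=frac*i/n; print("xyz",np.round(dp*k,dec).tolist(),"rot",np.round(rv*k,1).tolist())
E
python3 - <<'E'
from h import *
plan([.42,.40,.42],Rt(30),5)
E
```

```text
t 0.1 pos [0.191  0.5948 0.2299] F [ 0.4 -0.5  0.1] w 0.0868 dp [-115.6  277.6 -190. ] |dp| 355.7 rv [3.00e-02 7.00e-02 4.22e+01]
xyz [-23.0, 56.0, -38.0] rot [0.0, 0.0, 8.4]
xyz [-46.0, 111.0, -76.0] rot [0.0, 0.0, 16.9]
xyz [-69.0, 167.0, -114.0] rot [0.0, 0.0, 25.3]
xyz [-93.0, 222.0, -152.0] rot [0.0, 0.1, 33.8]
xyz [-116.0, 278.0, -190.0] rot [0.0, 0.1, 42.2]
```

Request:
apply_moves --increments '[{"grip":0,"xyz":[-20,48,-33],"rotation":[0,0,7]},{"grip":0,"xyz":[-40,96,-66],"rotation":[0,0,15]},{"grip":0,"xyz":[-60,144,-100],"rotation":[0,0,23]},{"grip":0,"xyz":[-80,192,-132],"rotation":[0,0,30]},{"grip":0,"xyz":[-100,240,-165],"rotation":[0,0,38]}]'

```text
time: 0.72
ee_pos: [0.39, 0.4249, 0.3958]
eef_rot: [0.956, 0.292, -0.001, 0.001]
ft_force: [0.9, 0.2, 0.2]
width: 0.087
```

Run:
```python
from h import *
plan([.56,.10,.41],Rt(0),5)
```

```text
t 0.72 pos [0.39   0.4249 0.3958] F [0.9 0.2 0.2] w 0.087 dp [-40.4 364.5 -13.8] |dp| 367.0 rv [ 0.07  0.06 33.95]
xyz [-8.0, 73.0, -3.0] rot [0.0, 0.0, 6.8]
xyz [-16.0, 146.0, -6.0] rot [0.0, 0.0, 13.6]
xyz [-24.0, 219.0, -8.0] rot [0.0, 0.0, 20.4]
xyz [-32.0, 292.0, -11.0] rot [0.1, 0.0, 27.2]
xyz [-40.0, 364.0, -14.0] rot [0.1, 0.1, 33.9]
```

Tracking is good, so I'll keep going across.

Request:
apply_moves --increments '[{"grip":0,"xyz":[-6,58,-3],"rotation":[0,0,6]},{"grip":0,"xyz":[-12,116,-6],"rotation":[0,0,12]},{"grip":0,"xyz":[-18,174,-8],"rotation":[0,0,19]},{"grip":0,"xyz":[-25,232,-11],"rotation":[0,0,25]},{"grip":0,"xyz":[-32,290,-14],"rotation":[0,0,32]}]'

```text
time: 1.35
ee_pos: [0.5258, 0.1646, 0.41]
eef_rot: [1.0, 0.015, -0.001, 0.001]
ft_force: [0.4, 0.2, 0.9]
width: 0.0871
```

Run:
```python
from h import *
plan([.50,-.2,.38],Rt(-40),6)
```

```text
t 1.35 pos [0.5258 0.1646 0.41  ] F [0.4 0.2 0.9] w 0.0871 dp [-36.9 363.6  30.6] |dp| 366.8 rv [1.000e-01 3.000e-02 4.174e+01]
xyz [-6.0, 61.0, 5.0] rot [0.0, 0.0, 7.0]
xyz [-12.0, 121.0, 10.0] rot [0.0, 0.0, 13.9]
xyz [-18.0, 182.0, 15.0] rot [0.1, 0.0, 20.9]
xyz [-25.0, 242.0, 20.0] rot [0.1, 0.0, 27.8]
xyz [-31.0, 303.0, 25.0] rot [0.1, 0.0, 34.8]
xyz [-37.0, 364.0, 31.0] rot [0.1, 0.0, 41.7]
```

Request:
apply_moves --increments '[{"grip":0,"xyz":[-6,60,5],"rotation":[0,0,7]},{"grip":0,"xyz":[-12,120,10],"rotation":[0,0,14]},{"grip":0,"xyz":[-18,180,15],"rotation":[0,0,21]},{"grip":0,"xyz":[-25,240,20],"rotation":[0,0,28]},{"grip":0,"xyz":[-31,300,25],"rotation":[0,0,35]}]'

```text
time: 1.98
ee_pos: [0.5033, -0.138, 0.3852]
eef_rot: [0.958, -0.288, -0.0, 0.001]
ft_force: [-0.2, -0.0, 0.6]
width: 0.0872
```

Run:
```python
from h import *
plan([.4515,-.338,.30],Rt(-53),5)
```

```text
t 1.98 pos [ 0.5033 -0.138   0.3852] F [-0.2 -0.   0.6] w 0.0872 dp [ 67.1 195.3  85.4] |dp| 223.5 rv [ 0.08 -0.   19.53]
xyz [13.0, 39.0, 17.0] rot [0.0, -0.0, 3.9]
xyz [27.0, 78.0, 34.0] rot [0.0, -0.0, 7.8]
xyz [40.0, 117.0, 51.0] rot [0.0, -0.0, 11.7]
xyz [54.0, 156.0, 68.0] rot [0.1, -0.0, 15.6]
xyz [67.0, 195.0, 85.0] rot [0.1, -0.0, 19.5]
```

Request:
apply_moves --increments '[{"grip":0,"xyz":[13,39,17],"rotation":[0,0,4]},{"grip":0,"xyz":[27,78,34],"rotation":[0,0,8]},{"grip":0,"xyz":[40,117,51],"rotation":[0,0,12]},{"grip":0,"xyz":[54,156,68],"rotation":[0,0,16]},{"grip":0,"xyz":[67,195,85],"rotation":[0,0,19.5]}]'

```text
time: 2.6
ee_pos: [0.4511, -0.3387, 0.2997]
eef_rot: [0.895, -0.447, -0.0, 0.001]
ft_force: [0.9, 0.7, -0.8]
width: 0.0871
```

Run:
```python
from h import *
from bench import r,viewer
plan([.4515,-.338,.24],Rt(-53),2)
d={n:viewer.camera(n) for n in("scene","top")}; pickle.dump(d,open("cam1.pkl","wb"))
c=d["scene"]; o=c["img"][140:340,90:260].copy(); t=d["top"]["img"][210:350,380:520].copy()
f=lambda x,s:cv2.resize(x,None,fx=s,fy=s,interpolation=cv2.INTER_CUBIC)
O=np.zeros((600,800,3),np.uint8); A=f(o,2.9);B=f(t,2.1); O[:A.shape[0],:A.shape[1]]=A; O[:B.shape[0],500:500+B.shape[1]]=B
cv2.imwrite("pics/over1.png",O)
```

```text
t 2.6 pos [ 0.4511 -0.3387  0.2997] F [ 0.9  0.7 -0.8] w 0.0871 dp [-0.3 -0.8 59.7] |dp| 59.7 rv [ 0.06 -0.   -0.07]
xyz [-0.0, -0.0, 30.0] rot [0.0, -0.0, -0.0]
xyz [-0.0, -1.0, 60.0] rot [0.1, -0.0, -0.1]
```

View pics/over1.png

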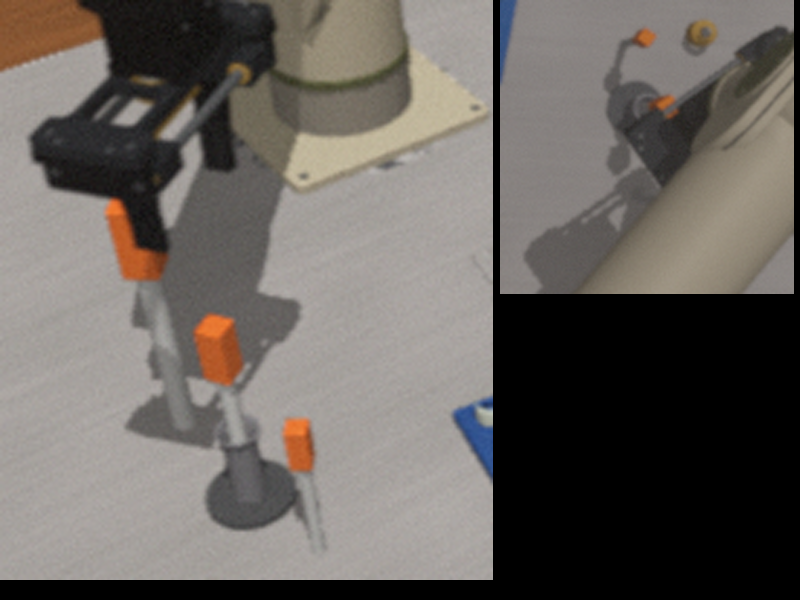

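Run:
```python
from h import *
from bench import r
d=pickle.load(open("cam1.pkl","rb")); s=r.read_state(); p=np.array(s["ee_pos"]); x=R.from_quat(s["eef_rot"]).apply([1,0,0])
P=[p-[0,0,.008]+x*.0435,p-[0,0,.008]-x*.0435,p-[0,0,.008],[.4515,-.338,.185]]
q=proj(d["scene"],P); print(q,(q-[90,140])*2.9)
q=proj(d["top"],P); print((q-[380,210])*2.1+[500,0])
```

```text
[[141.51082617 224.85621439]
 [162.75807182 199.61142677]
 [152.44842754 211.86142245]
 [163.75935511 251.4997815 ]] [[149.3813959  246.08302173]
 [210.99840828 172.87313764]
 [181.10043987 208.39812509]
 [213.90212982 323.34936635]]
[[728.25900348  84.60618736]
 [661.71864275 131.68544262]
 [695.04151856 108.11315254]
 [667.75095878 105.6438329 ]]
```

Request:
apply_moves --increments '[{"grip":0,"xyz":[0,0,35],"rotation":[0,0,0]},{"grip":0,"xyz":[0,0,70],"rotation":[0,0,0]},{"grip":0,"xyz":[0,0,100],"rotation":[0,0,0]}]'

```text
time: 3.08
ee_pos: [0.4478, -0.3409, 0.1973]
eef_rot: [0.893, -0.449, -0.002, 0.002]
ft_force: [-0.1, -0.1, -0.2]
width: 0.0866
```

Run:
```python
from h import *
from bench import r,viewer
plan([.4515,-.338,.151],Rt(-53),2)
d={n:viewer.camera(n) for n in("scene","top")}; pickle.dump(d,open("cam2.pkl","wb"))
c=d["scene"]; o=c["img"][180:320,110:230].copy(); t=d["top"]["img"][210:310,410:510].copy()
f=lambda x,s:cv2.resize(x,None,fx=s,fy=s,interpolation=cv2.INTER_CUBIC)
O=np.zeros((600,800,3),np.uint8); A=f(o,4);B=f(t,3); O[:A.shape[0],:A.shape[1]]=A; O[:B.shape[0],490:490+B.shape[1]]=B
cv2.imwrite("pics/over2.png",O)
```

```text
t 3.08 pos [ 0.4478 -0.3409  0.1973] F [-0.1 -0.1 -0.2] w 0.0866 dp [-0.1 -4.9 46.2] |dp| 46.5 rv [ 0.26  0.12 -0.4 ]
xyz [-0.0, -2.0, 23.0] rot [0.1, 0.1, -0.2]
xyz [-0.0, -5.0, 46.0] rot [0.3, 0.1, -0.4]
```

View pics/over2.png

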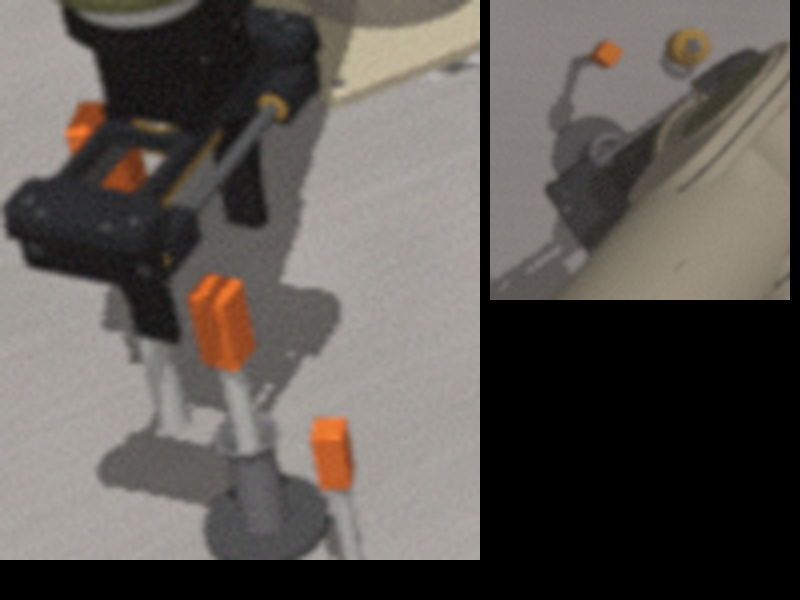

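Run:
```python
from h import *
from bench import r
np.set_printoptions(precision=3,suppress=True)
s=r.read_state();p=np.array(s["ee_pos"]);Q=R.from_quat(s["eef_rot"])
d=pickle.load(open("cam2.pkl","rb")); c=d["scene"]; g=cv2.cvtColor(c["img"],cv2.COLOR_BGR2GRAY)
P,uv=cloud(c,(g<60)&box(c,110,180,195,270)); t=Q.inv().apply(P-p); q=(P[:,2]>.18); t=t[q]
for lo,hi in((-.02,.01),(-.06,-.02),(-.1,-.06)):
    k=(t[:,2]>lo)&(t[:,2]<hi); print(lo,k.sum(),np.percentile(t[k],[2,98],axis=0) if k.any() else 0)
P,uv=cloud(c,(orange(c)>0)&box(c,120,200,152,240)); t=Q.inv().apply(P-p); print("big",t.min(0),t.max(0))
P,uv=cloud(c,(orange(c)>0)&box(c,155,245,177,275)); t=Q.inv().apply(P-p); print("mid",t.min(0),t.max(0))
```

```text
-0.02 181 [[-0.053 -0.011 -0.019]
 [ 0.056  0.036  0.005]]
-0.06 155 [[-0.053 -0.011 -0.058]
 [ 0.058  0.011 -0.02 ]]
-0.1 829 [[-0.083 -0.037 -0.1  ]
 [ 0.096  0.032 -0.066]]
big [-0.065  0.068 -0.044] [-0.04   0.1    0.002]
mid [-0.008 -0.017  0.007] [0.018 0.006 0.058]
```

Request:
apply_moves --increments '[{"grip":0,"xyz":[0,-5,16],"rotation":[0.2,0,0]},{"grip":0,"xyz":[0,-5,32],"rotation":[0.3,0,0]},{"grip":0,"xyz":[0,-5,46],"rotation":[0.3,0,0]},{"grip":0,"xyz":[0,-5,46],"rotation":[0.3,0,0]}]'

```text
time: 3.68
ee_pos: [0.4497, -0.3369, 0.1488]
eef_rot: [0.893, -0.449, -0.004, -0.0]
ft_force: [0.4, 1.0, 0.0]
width: 0.0868
```

Run:
```python
from h import *
from bench import r,viewer
plan([.4515,-.338,.151],Rt(-53),1)
```

```text
t 3.67 pos [ 0.4497 -0.3369  0.1488] F [0.4 1.  0. ] w 0.0868 dp [ 2.  -0.7 -2.2] |dp| 3.0 rv [ 0.14  0.42 -0.41]
xyz [2.0, -1.0, -2.0] rot [0.1, 0.4, -0.4]
```

Request:
apply_moves --increments '[{"grip":120,"xyz":[2,-1,0],"rotation":[0,0.4,-0.4]},{"grip":170,"xyz":[2,-1,0],"rotation":[0,0.4,-0.4]},{"grip":255,"xyz":[2,-1,0],"rotation":[0,0.4,-0.4]},{"grip":255,"xyz":[2,-1,0],"rotation":[0,0.4,-0.4]},{"grip":255,"xyz":[2,-1,0],"rotation":[0,0.4,-0.4]}]' --squeeze 10

```text
time: 4.3
ee_pos: [0.4517, -0.3378, 0.1489]
eef_rot: [0.895, -0.446, -0.001, 0.001]
ft_force: [0.4, -0.1, -0.4]
width: 0.0452
```

Request:
apply_moves --increments '[{"grip":255,"xyz":[0,0,0],"rotation":[0,0,0]},{"grip":255,"xyz":[0,0,0],"rotation":[0,0,0]},{"grip":255,"xyz":[0,0,0],"rotation":[0,0,0]},{"grip":255,"xyz":[0,0,0],"rotation":[0,0,0]}]'

```text
time: 4.8
ee_pos: [0.4518, -0.3378, 0.1489]
eef_rot: [0.895, -0.446, -0.001, 0.001]
ft_force: [0.7, -0.4, 0.3]
width: 0.0221
```

Run:
```python
from h import *
from bench import r,viewer
plan([.4515,-.338,.149],Rt(-53),1); print(r.read_state()["torque"])
d={n:viewer.camera(n) for n in("scene","top")}; pickle.dump(d,open("cam3.pkl","wb"))
o=d["scene"]["img"][180:320,110:230]
cv2.imwrite("pics/grip1.png",cv2.resize(o,None,fx=4,fy=4,interpolation=cv2.INTER_CUBIC))
```

```text
t 4.8 pos [ 0.4518 -0.3378  0.1489] F [ 0.7 -0.4  0.3] w 0.0221 dp [-0.   0.3 -0.1] |dp| 0.4 rv [ 0.13  0.01 -0.  ]
xyz [-0.0, 0.0, -0.0] rot [0.1, 0.0, -0.0]
[-0.10482922  0.11556329  0.01930434]
```

View pics/grip1.png

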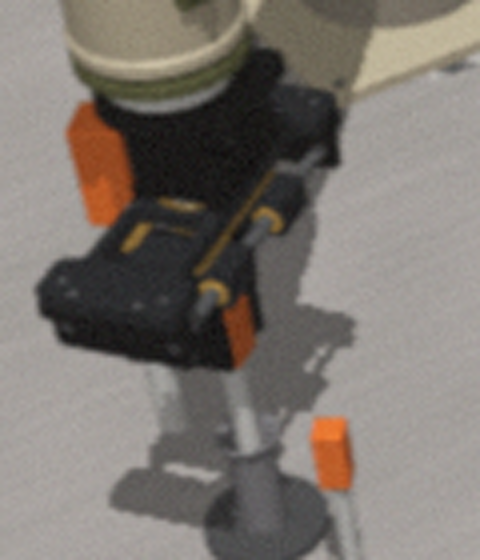

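The rod is gripped, at a width of 22.1 mm. I'll tighten the grip and lift straight up.

Request:
apply_moves --increments '[{"grip":255,"xyz":[0,0,0],"rotation":[0,0,0]},{"grip":255,"xyz":[0,0,0],"rotation":[0,0,0]},{"grip":255,"xyz":[0,0,-25],"rotation":[0,0,0]},{"grip":255,"xyz":[0,0,-55],"rotation":[0,0,0]},{"grip":255,"xyz":[0,0,-90],"rotation":[0,0,0]}]' --squeeze 45

```text
time: 5.52
ee_pos: [0.4516, -0.3375, 0.2395]
eef_rot: [0.895, -0.446, -0.001, 0.001]
ft_force: [-0.2, -0.1, -0.1]
width: 0.0218
```

Run:
```python
from h import *
plan([.4518,-.3378,.33],Rt(-53),3)
```

```text
t 5.53 pos [ 0.4516 -0.3375  0.2395] F [-0.2 -0.1 -0.1] w 0.0218 dp [  0.2   0.3 -90.5] |dp| 90.5 rv [ 0.16  0.06 -0.01]
xyz [0.0, 0.0, -30.0] rot [0.1, 0.0, -0.0]
xyz [0.0, 0.0, -60.0] rot [0.1, 0.0, -0.0]
xyz [0.0, 0.0, -91.0] rot [0.2, 0.1, -0.0]
```

Request:
apply_moves --increments '[{"grip":255,"xyz":[0,0,-30],"rotation":[0,0,0]},{"grip":255,"xyz":[0,0,-60],"rotation":[0,0,0]},{"grip":255,"xyz":[0,0,-90],"rotation":[0,0,0]},{"grip":255,"xyz":[0,0,-90],"rotation":[0,0,0]}]'

```text
time: 6.02
ee_pos: [0.4523, -0.3381, 0.3313]
eef_rot: [0.895, -0.446, 0.0, 0.001]
ft_force: [0.5, -0.2, -0.9]
width: 0.0216
```

Run:
```python
from h import *
from bench import r,viewer
s=r.read_state(); print(s["ee_pos"],s["eef_rot"],s["ft_force"])
d={n:viewer.camera(n) for n in("scene","top")}; d["s"]=s; pickle.dump(d,open("cam4.pkl","wb"))
o=d["scene"]["img"][160:320,100:230]; p=np.array(s["ee_pos"]);Q=R.from_quat(s["eef_rot"])
P=[p+Q.apply([0,0,z]) for z in(0,.008,.014,.139)]; q=proj(d["scene"],P); print(q)
o=cv2.resize(o,None,fx=3.7,fy=3.7,interpolation=cv2.INTER_CUBIC)
for u in (q-[100,160]+.5)*3.7: cv2.circle(o,tuple(int(x) for x in u),3,(0,255,0),-1)
cv2.imwrite("pics/lift1.png",o)
t=d["top"]["img"][210:310,410:510]; cv2.imwrite("pics/lift1t.png",cv2.resize(t,None,fx=4,fy=4,interpolation=cv2.INTER_CUBIC))
```

```text
[ 0.45234971 -0.33812549  0.33130804] [ 8.94825209e-01 -4.46415251e-01  4.72051478e-04  1.02222170e-03] [ 0.52462811 -0.22803373 -0.88598988]
[[151.23575279 195.6840811 ]
 [151.9752989  199.00137631]
 [152.52538341 201.46894331]
 [163.16196145 249.20219154]]
```

View pics/lift1.png

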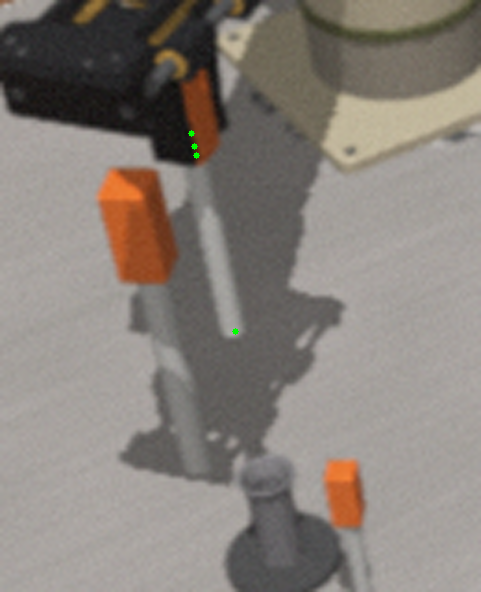

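```bash
cat >> h.py <<'E'
YAW=-9.55; Rz=R.from_euler('z',YAW,degrees=True).as_matrix(); ORG=np.array([.5646,-.1077,0])
BB=ORG+Rz@[.0552,0,.085]; AX=Rz@np.array([-np.sin(np.radians(32)),0,np.cos(np.radians(32))])
RI=Rt(YAW,32,YAW); TIP=.139
def ins(s,off=(0,0,0)): return BB+np.array(off)+AX*(s+TIP)
E
python3 - <<'E'
from h import *
print(BB,AX,ins(.13),ins(.08)); plan(ins(.13),RI,6)
E
```

```text
[ 0.61903499 -0.11685813  0.085     ] [-0.52257522  0.08791797  0.8480481 ] [ 0.47846226 -0.0932082   0.31312494] [ 0.50459102 -0.0976041   0.27072253]
t 6.12 pos [ 0.4518 -0.3373  0.3289] F [-0.2  0.8 -0.7] w 0.0216 dp [-178.9 -168.3   15.5] |dp| 246.1 rv [ 12.26  30.58 -42.27]
xyz [-30.0, -28.0, 3.0] rot [2.0, 5.1, -7.0]
xyz [-60.0, -56.0, 5.0] rot [4.1, 10.2, -14.1]
xyz [-89.0, -84.0, 8.0] rot [6.1, 15.3, -21.1]
xyz [-119.0, -112.0, 10.0] rot [8.2, 20.4, -28.2]
xyz [-149.0, -140.0, 13.0] rot [10.2, 25.5, -35.2]
xyz [-179.0, -168.0, 16.0] rot [12.3, 30.6, -42.3]
```

Request:
apply_moves --increments '[{"grip":255,"xyz":[-30,-28,0],"rotation":[2,5.1,-7]},{"grip":255,"xyz":[-60,-56,2],"rotation":[4.1,10.2,-14.1]},{"grip":255,"xyz":[-89,-84,5],"rotation":[6.1,15.3,-21.1]},{"grip":255,"xyz":[-119,-112,8],"rotation":[8.2,20.4,-28.2]},{"grip":255,"xyz":[-149,-140,12],"rotation":[10.2,25.5,-35.2]}]'

```text
time: 6.75
ee_pos: [0.4734, -0.132, 0.3157]
eef_rot: [0.962, -0.142, 0.233, 0.02]
ft_force: [0.0, -0.2, -0.7]
width: 0.0212
```

Run:
```python
from h import *
plan(ins(.13),RI,2)
```

```text
t 6.75 pos [ 0.4734 -0.132   0.3157] F [ 0.  -0.2 -0.7] w 0.0212 dp [ -7.1 -38.6   0.5] |dp| 39.2 rv [ 1.96  4.95 -6.76]
xyz [-4.0, -19.0, 0.0] rot [1.0, 2.5, -3.4]
xyz [-7.0, -39.0, 1.0] rot [2.0, 5.0, -6.8]
```

Request:
apply_moves --increments '[{"grip":255,"xyz":[-4,-19,0],"rotation":[1,2.5,-3.4]},{"grip":255,"xyz":[-7,-39,0],"rotation":[2,5,-6.8]},{"grip":255,"xyz":[-7,-39,0],"rotation":[2,5,-6.8]}]'

```text
time: 7.12
ee_pos: [0.4775, -0.0922, 0.3119]
eef_rot: [0.958, -0.079, 0.274, 0.023]
ft_force: [0.2, -1.1, -2.0]
width: 0.0216
```

```bash
cat >> h.py <<'E'
def look(name,tag):
    from bench import r,viewer
    s=r.read_state(); p=np.array(s["ee_pos"]);Q=R.from_quat(s["eef_rot"])
    print(p.round(4),"F",np.round(s["ft_force"],1),"w",round(s["width"],4),"zt",Q.apply([0,0,1]).round(4))
    d={n:viewer.camera(n) for n in("scene","top")}; d["s"]=s; pickle.dump(d,open(tag+".pkl","wb"))
    tip=p+Q.apply([0,0,TIP]); sh=p+Q.apply([0,0,.014]); O=np.zeros((560,800,3),np.uint8)
    for i,(n,b,S) in enumerate((("scene",(240,190,340,330),4),("top",(325,165,405,245),5))):
        o=cv2.resize(d[n]["img"][b[1]:b[3],b[0]:b[2]],None,fx=S,fy=S,interpolation=cv2.INTER_CUBIC)
        for P,col in((tip,(0,255,0)),(sh,(0,255,0)),(BB+AX*.08,(255,0,255)),(BB,(255,0,255))):
            u=(proj(d[n],P)[0]-b[:2]+.5)*S; cv2.circle(o,tuple(int(x) for x in u),2,col,-1)
        O[:o.shape[0],400*i:400*i+o.shape[1]]=o
    cv2.imwrite("pics/"+name,O)
E
python3 - <<'E'
from h import *
plan(ins(.13),RI,1); look("pre1.png","cam5")
E
```

```text
t 7.12 pos [ 0.4775 -0.0922  0.3119] F [ 0.2 -1.1 -2. ] w 0.0216 dp [ 1.6  0.8 -0.4] |dp| 1.9 rv [-0.01  0.08  0.12]
xyz [2.0, 1.0, -0.0] rot [-0.0, 0.1, 0.1]
[ 0.4775 -0.0922  0.3119] F [ 0.2 -1.1 -2. ] w 0.0216 zt [ 0.5214 -0.0876 -0.8488]
```

View pics/pre1.png

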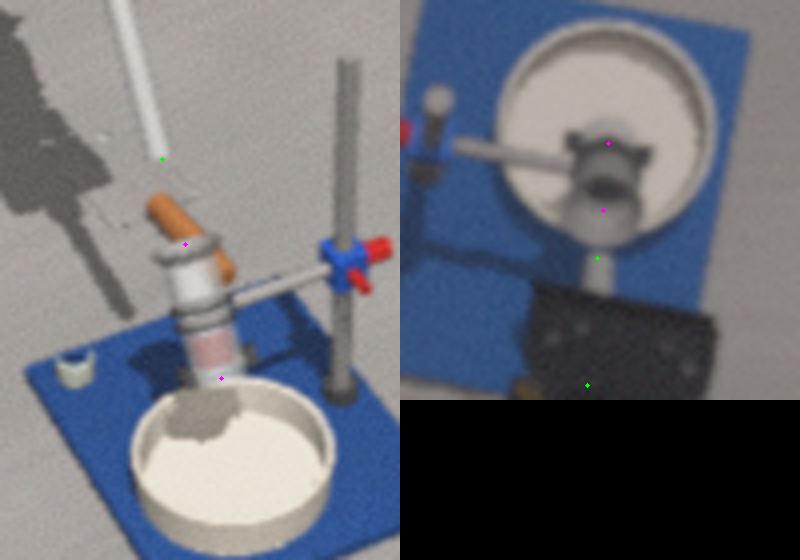

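```bash
cat > sil.py <<'E'
from h import *
import sys
np.set_printoptions(precision=2,suppress=True)
d=pickle.load(open(sys.argv[1]+".pkl","rb")); s=d["s"];p=np.array(s["ee_pos"]);Q=R.from_quat(s["eef_rot"])
c=d["scene"]
v,u=np.mgrid[0:480,0:640]; o,dr=rays(c,np.c_[u.ravel(),v.ravel()]); Z=(o+dr*c["range_z"].reshape(-1,1)); Zi=Z[:,2].reshape(480,640); Zi[c["range_z"]<=0]=0
def rows(vs,u0,u1,zmin):
    out=[]
    for y in vs:
        k=np.nonzero(Zi[y,u0:u1]>zmin)[0]
        if len(k): out.append((y,u0+k.min(),u0+k.max(),u0+k.mean()))
    return np.array(out)
print("rod rows");a=rows(range(192,230,4),258,290,.1); print(a)
print("barrel rows");b=rows(list(range(245,280,3)),270,300,.07); print(b)
def line(P0,P1,vs):
    q=proj(c,[P0,P1]); return [q[0,0]+(y-q[0,1])*(q[1,0]-q[0,0])/(q[1,1]-q[0,1]) for y in vs]
print("rod pred",np.array(line(p,p+Q.apply([0,0,.139]),a[:,0]))-a[:,3])
print("bar pred",np.array(line(BB,BB+AX*.08,b[:,0]))-b[:,3])
E
python3 sil.py cam5
```

```text
rod rows
[[192.  266.  272.  269. ]
 [196.  268.  273.  270.5]
 [200.  269.  274.  271.5]
 [204.  270.  275.  272.5]
 [208.  271.  276.  273.5]
 [212.  272.  277.  274.5]
 [216.  273.  279.  276. ]
 [220.  274.  280.  277. ]
 [224.  275.  281.  278. ]
 [228.  276.  282.  279. ]]
barrel rows
[[248.   292.   292.   292.  ]
 [251.   280.   293.   286.5 ]
 [254.   277.   293.   285.  ]
 [257.   280.   294.   286.57]
 [260.   281.   295.   288.  ]
 [263.   282.   299.   290.5 ]
 [266.   283.   299.   291.  ]
 [269.   284.   298.   291.  ]
 [272.   283.   298.   290.5 ]
 [275.   285.   299.   292.  ]
 [278.   286.   299.   292.5 ]]
rod pred [1.04 0.62 0.7  0.79 0.87 0.95 0.53 0.61 0.69 0.77]
bar pred [-6.9  -0.59  1.72  0.96  0.35 -1.34 -1.03 -0.22  1.1   0.41  0.72]
```

Request:
apply_moves --increments '[{"grip":255,"xyz":[2,1,12],"rotation":[0,0,0]},{"grip":255,"xyz":[2,1,25],"rotation":[0,0,0]},{"grip":255,"xyz":[2,1,38],"rotation":[0,0,0]},{"grip":255,"xyz":[2,1,46],"rotation":[0,0,0]}]'

```text
time: 7.72
ee_pos: [0.5037, -0.0991, 0.2736]
eef_rot: [0.958, -0.081, 0.273, 0.023]
ft_force: [-0.1, 0.5, -1.8]
width: 0.022
```

```bash
python3 - <<'E'
from h import *
plan(ins(.06),RI,1,dec=1); look("pre2.png","cam6")
E
python3 sil.py cam6 | grep -A3 pred
```

```text
t 7.72 pos [ 0.5037 -0.0991  0.2736] F [-0.1  0.5 -1.8] w 0.022 dp [-1.  -1.6 22.7] |dp| 22.8 rv [ 0.06  0.14 -0.05]
xyz [-1.0, -1.6, 22.7] rot [0.1, 0.1, -0.0]
[ 0.5037 -0.0991  0.2736] F [-0.1  0.5 -1.8] w 0.022 zt [ 0.5203 -0.0887 -0.8494]
rod pred [1.85 2.43 1.01 0.58 0.66 0.73 0.81 0.89 0.96 0.54]
bar pred [ 1.29  0.39 -0.59  1.72  0.54  0.35 -1.34 -1.03 -0.22  1.1   0.41  0.72]
```

View pics/pre2.png

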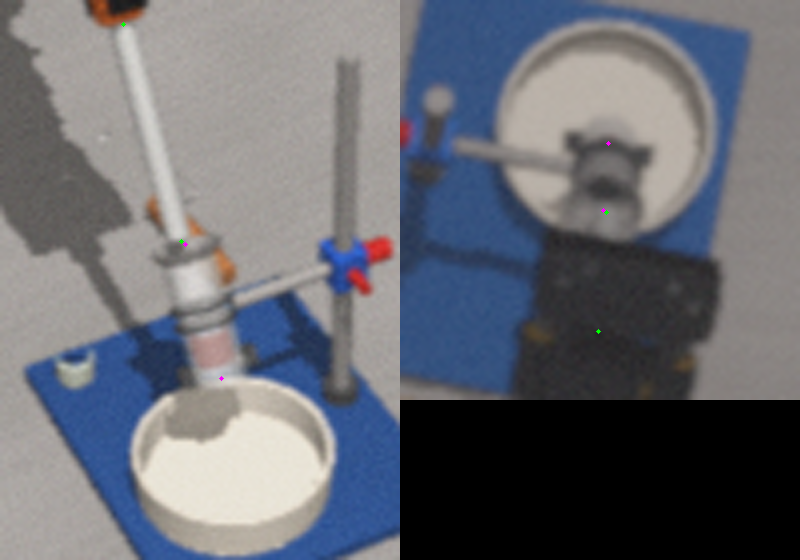

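Request:
apply_moves --increments '[{"grip":255,"xyz":[-1,-2.5,2],"rotation":[0,0,0]},{"grip":255,"xyz":[-1,-2.5,8],"rotation":[0,0,0]},{"grip":255,"xyz":[-1,-2.5,14],"rotation":[0,0,0]}]'

```text
time: 8.2
ee_pos: [0.5106, -0.0977, 0.2611]
eef_rot: [0.958, -0.081, 0.273, 0.023]
ft_force: [-0.2, -0.4, -0.9]
width: 0.022
```

Run:
```python
from h import *
plan(ins(.06),RI,1,dec=1); look("pre3.png","cam7")
```

```text
t 8.2 pos [ 0.5106 -0.0977  0.2611] F [-0.2 -0.4 -0.9] w 0.022 dp [0.1 0.9 8.7] |dp| 8.8 rv [ 0.06  0.14 -0.04]
xyz [0.1, 0.9, 8.7] rot [0.1, 0.1, -0.0]
[ 0.5106 -0.0977  0.2611] F [-0.2 -0.4 -0.9] w 0.022 zt [ 0.5204 -0.0886 -0.8493]
```

View pics/pre3.png

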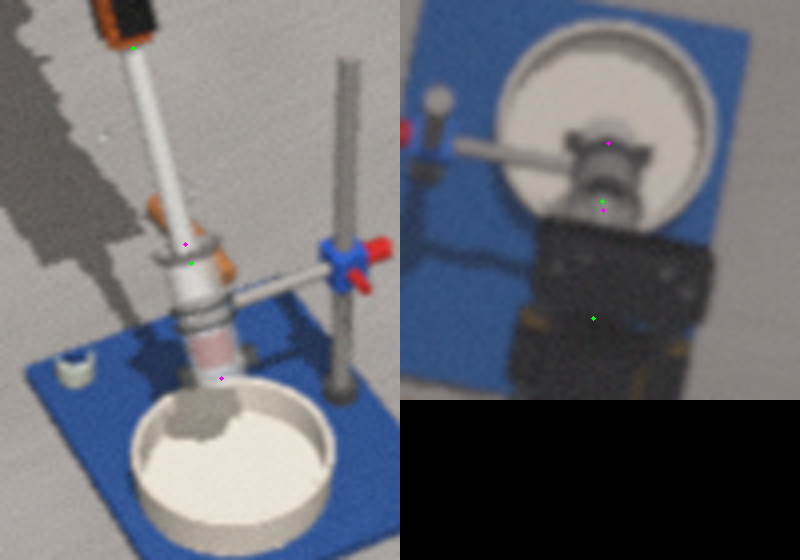

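Request:
apply_moves --increments '[{"grip":255,"xyz":[0,0.5,8],"rotation":[0,0,0]},{"grip":255,"xyz":[0,0.5,16],"rotation":[0,0,0]},{"grip":255,"xyz":[0,0.5,24],"rotation":[0,0,0]},{"grip":255,"xyz":[0,0.5,32],"rotation":[0,0,0]}]'

```text
time: 8.8
ee_pos: [0.5271, -0.1012, 0.2328]
eef_rot: [0.958, -0.081, 0.273, 0.024]
ft_force: [-0.1, 0.5, -1.2]
width: 0.022
```

Run:
```python
from h import *
plan(ins(.03),RI,1,dec=1); look("pre4.png","cam8")
```

```text
t 8.8 pos [ 0.5271 -0.1012  0.2328] F [-0.1  0.5 -1.2] w 0.022 dp [0.8 0.2 5.7] |dp| 5.8 rv [ 0.09  0.22 -0.03]
xyz [0.8, 0.2, 5.7] rot [0.1, 0.2, -0.0]
[ 0.5271 -0.1012  0.2328] F [-0.1  0.5 -1.2] w 0.022 zt [ 0.519  -0.089  -0.8501]
```

View pics/pre4.png

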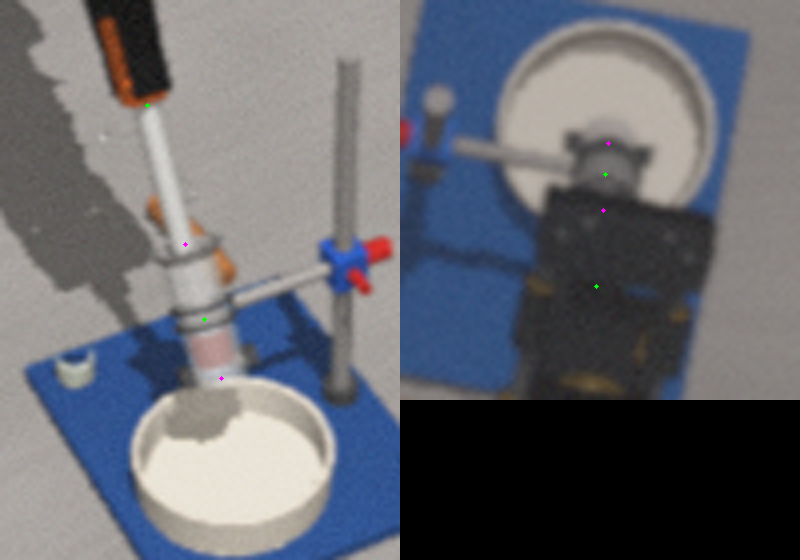

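Request:
apply_moves --increments '[{"grip":255,"xyz":[0.8,0.2,4],"rotation":[0,0.2,0]},{"grip":255,"xyz":[0.8,0.2,8],"rotation":[0,0.2,0]},{"grip":255,"xyz":[0.8,0.2,12],"rotation":[0,0.2,0]}]'

```text
time: 9.28
ee_pos: [0.5339, -0.1025, 0.2227]
eef_rot: [0.958, -0.08, 0.274, 0.024]
ft_force: [-4.0, -0.8, 4.6]
width: 0.0217
```

Request:
apply_moves --increments '[{"grip":255,"xyz":[0,0,4],"rotation":[0,0,0]},{"grip":255,"xyz":[0,0,8],"rotation":[0,0,0]},{"grip":255,"xyz":[0,0,12],"rotation":[0,0,0]}]'

```text
time: 9.65
ee_pos: [0.5407, -0.1036, 0.2132]
eef_rot: [0.958, -0.081, 0.275, 0.024]
ft_force: [-6.8, 0.7, 7.5]
width: 0.022
```

Run:
```python
from h import *
plan(ins(.005),RI,1,dec=1); look("push1.png","cam9")
```

```text
t 9.65 pos [ 0.5407 -0.1036  0.2132] F [-6.8  0.7  7.5] w 0.022 dp [-0.6  0.   6.8] |dp| 6.8 rv [ 0.08 -0.02 -0.04]
xyz [-0.6, 0.0, 6.8] rot [0.1, -0.0, -0.0]
[ 0.5407 -0.1036  0.2132] F [-6.8  0.7  7.5] w 0.022 zt [ 0.5227 -0.0894 -0.8478]
```

View pics/push1.png

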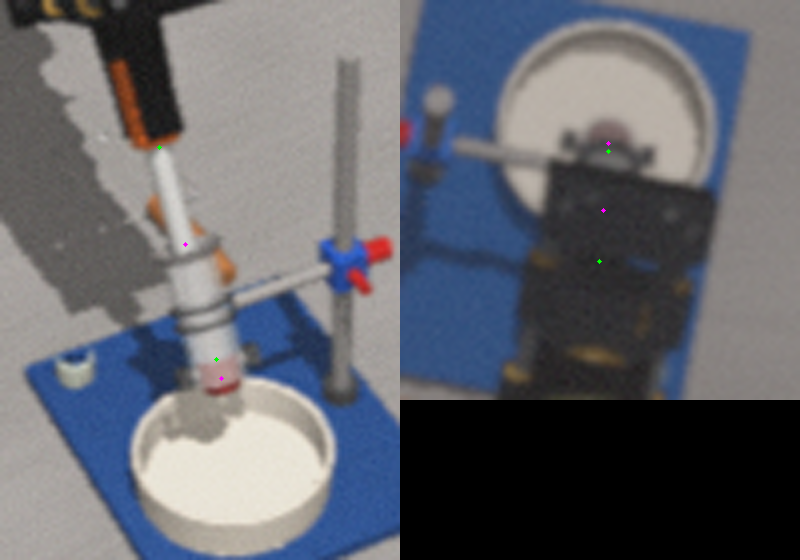

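Request:
apply_moves --increments '[{"grip":255,"xyz":[-0.4,0,4],"rotation":[0,0,0]},{"grip":255,"xyz":[-0.6,0,8],"rotation":[0,0,0]},{"grip":255,"xyz":[-0.6,0,11],"rotation":[0,0,0]},{"grip":255,"xyz":[-0.6,0,11],"rotation":[0,0,0]}]'

```text
time: 10.25
ee_pos: [0.5456, -0.1046, 0.2024]
eef_rot: [0.958, -0.08, 0.274, 0.024]
ft_force: [0.3, -0.4, -0.2]
width: 0.0217
```

Run:
```python
from h import *
plan(ins(.08),RI,1,dec=1); look("push2.png","cam10")
```

```text
t 10.25 pos [ 0.5456 -0.1046  0.2024] F [ 0.3 -0.4 -0.2] w 0.0217 dp [  0.8   0.1 -80. ] |dp| 80.0 rv [ 0.12  0.07 -0.01]
xyz [0.8, 0.1, -80.0] rot [0.1, 0.1, -0.0]
[ 0.5456 -0.1046  0.2024] F [ 0.3 -0.4 -0.2] w 0.0217 zt [ 0.5212 -0.0898 -0.8487]
```

View pics/push2.png

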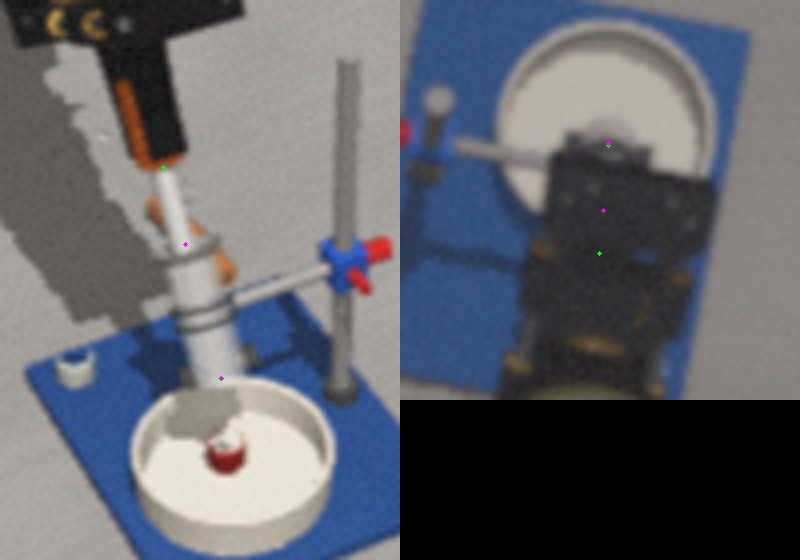

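The plug is out and lying in the dish, at scene crop (226,450), and the force is back to zero. Now I'll retract the rod along the bore.

Request:
apply_moves --increments '[{"grip":255,"xyz":[0.4,0,-25],"rotation":[0,0,0]},{"grip":255,"xyz":[0.8,0,-55],"rotation":[0,0,0]},{"grip":255,"xyz":[0.8,0,-85],"rotation":[0,0,0]},{"grip":255,"xyz":[0.8,0,-115],"rotation":[0,0,0]},{"grip":255,"xyz":[0.8,0,-145],"rotation":[0,0,0]}]'

```text
time: 10.98
ee_pos: [0.4701, -0.0914, 0.3272]
eef_rot: [0.958, -0.08, 0.274, 0.024]
ft_force: [-13.4, 3.9, 10.8]
width: 0.0216
```

Run:
```python
from h import *
plan([.4518,-.3378,.330],Rt(-53),6)
```

```text
t 10.97 pos [ 0.4701 -0.0914  0.3272] F [-13.4   3.9  10.8] w 0.0216 dp [ 20.9 246.1  10.1] |dp| 247.1 rv [-12.04 -30.43  42.27]
xyz [3.0, 41.0, 2.0] rot [-2.0, -5.1, 7.0]
xyz [7.0, 82.0, 3.0] rot [-4.0, -10.1, 14.1]
xyz [10.0, 123.0, 5.0] rot [-6.0, -15.2, 21.1]
xyz [14.0, 164.0, 7.0] rot [-8.0, -20.3, 28.2]
xyz [17.0, 205.0, 8.0] rot [-10.0, -25.4, 35.2]
xyz [21.0, 246.0, 10.0] rot [-12.0, -30.4, 42.3]
```

Request:
apply_moves --increments '[{"grip":255,"xyz":[0,0,0],"rotation":[0,0,0]}]'

```text
time: 11.1
ee_pos: [0.4705, -0.0914, 0.3285]
eef_rot: [0.958, -0.08, 0.275, 0.024]
ft_force: [0.8, -0.0, -1.1]
width: 0.022
```

Run:
```python
from h import *
plan([.4518,-.3378,.330],Rt(-53),6); look("ret1.png","cam11")
```

```text
t 11.1 pos [ 0.4705 -0.0914  0.3285] F [ 0.8 -0.  -1.1] w 0.022 dp [ 19.9 246.1  11. ] |dp| 247.1 rv [-12.09 -30.54  42.25]
xyz [3.0, 41.0, 2.0] rot [-2.0, -5.1, 7.0]
xyz [7.0, 82.0, 4.0] rot [-4.0, -10.2, 14.1]
xyz [10.0, 123.0, 6.0] rot [-6.0, -15.3, 21.1]
xyz [13.0, 164.0, 7.0] rot [-8.1, -20.4, 28.2]
xyz [17.0, 205.0, 9.0] rot [-10.1, -25.5, 35.2]
xyz [20.0, 246.0, 11.0] rot [-12.1, -30.5, 42.2]
[ 0.4705 -0.0914  0.3285] F [ 0.8 -0.  -1.1] w 0.022 zt [ 0.5236 -0.0895 -0.8472]
```

View pics/ret1.png

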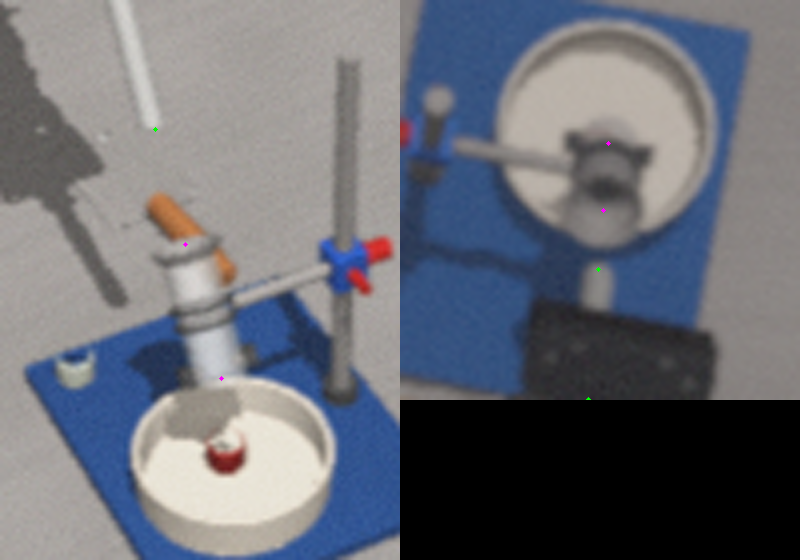

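Request:
apply_moves --increments '[{"grip":255,"xyz":[3,41,0],"rotation":[-2,-5.1,7]},{"grip":255,"xyz":[7,82,2],"rotation":[-4,-10.2,14.1]},{"grip":255,"xyz":[10,123,4],"rotation":[-6,-15.3,21.1]},{"grip":255,"xyz":[13,164,6],"rotation":[-8.1,-20.4,28.2]},{"grip":255,"xyz":[17,205,9],"rotation":[-10.1,-25.5,35.2]}]'

```text
time: 11.82
ee_pos: [0.4546, -0.2983, 0.3282]
eef_rot: [0.919, -0.392, 0.045, 0.005]
ft_force: [-1.3, -0.2, -1.1]
width: 0.0219
```

Run:
```python
from h import *
plan([.4518,-.3378,.330],Rt(-53),2)
```

```text
t 11.82 pos [ 0.4546 -0.2983  0.3282] F [-1.3 -0.2 -1.1] w 0.0219 dp [26.6 29.3 -0.3] |dp| 39.6 rv [-1.84 -4.89  6.81]
xyz [13.0, 15.0, -0.0] rot [-0.9, -2.4, 3.4]
xyz [27.0, 29.0, -0.0] rot [-1.8, -4.9, 6.8]
```

Request:
apply_moves --increments '[{"grip":255,"xyz":[13,15,0],"rotation":[-0.9,-2.4,3.4]},{"grip":255,"xyz":[26.6,29.3,0],"rotation":[-1.8,-4.9,6.8]},{"grip":255,"xyz":[26.6,29.3,0],"rotation":[-1.8,-4.9,6.8]},{"grip":255,"xyz":[26.6,29.3,0],"rotation":[-1.8,-4.9,6.8]}]'

```text
time: 12.32
ee_pos: [0.4518, -0.3374, 0.3292]
eef_rot: [0.895, -0.446, -0.0, -0.0]
ft_force: [-0.2, -0.2, -0.3]
width: 0.0219
```

```bash
cat > lk2.py <<'E'
from h import *
from bench import r,viewer
import sys
plan([.4518,-.3378,.240],Rt(-53),3,dec=1)
s=r.read_state(); d={n:viewer.camera(n) for n in("scene","top")}; d["s"]=s; pickle.dump(d,open(sys.argv[1]+".pkl","wb"))
o=d["scene"]["img"][160:320,100:230]; p=np.array(s["ee_pos"]);Q=R.from_quat(s["eef_rot"])
P=[p+Q.apply([0,0,z]) for z in(.014,.139)]+[[.4518,-.3378,.076]]; q=proj(d["scene"],P)
o=cv2.resize(o,None,fx=3.7,fy=3.7,interpolation=cv2.INTER_CUBIC)
for u in (q-[100,160]+.5)*3.7: cv2.circle(o,tuple(int(x) for x in u),2,(0,255,0),-1)
cv2.imwrite("pics/"+sys.argv[1]+".png",o)
E
python3 lk2.py back1
```

```text
t 12.32 pos [ 0.4518 -0.3374  0.3292] F [-0.2 -0.2 -0.3] w 0.0219 dp [ 0.3  0.2 89.2] |dp| 89.2 rv [-0.01  0.01  0.05]
xyz [0.1, 0.1, 29.7] rot [-0.0, 0.0, 0.0]
xyz [0.2, 0.2, 59.4] rot [-0.0, 0.0, 0.0]
xyz [0.3, 0.2, 89.2] rot [-0.0, 0.0, 0.0]
```

View pics/back1.png

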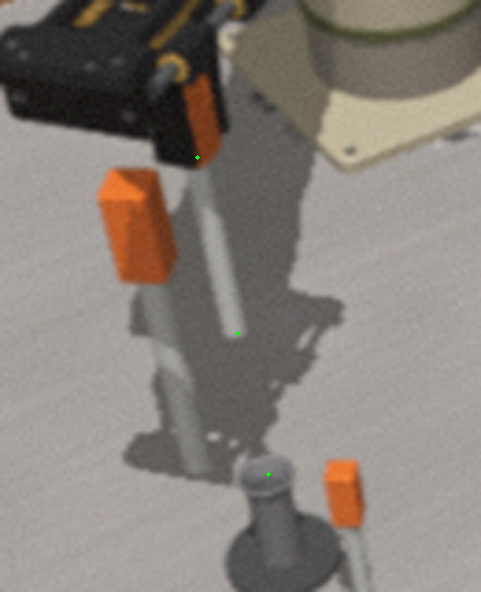

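Request:
apply_moves --increments '[{"grip":255,"xyz":[0.2,0.2,30],"rotation":[0,0,0]},{"grip":255,"xyz":[0.2,0.2,60],"rotation":[0,0,0]},{"grip":255,"xyz":[0.2,0.2,85],"rotation":[0,0,0]},{"grip":255,"xyz":[0.2,0.2,95],"rotation":[0,0,0]},{"grip":255,"xyz":[0.2,0.2,95],"rotation":[0,0,0]}]'

```text
time: 13.05
ee_pos: [0.452, -0.3368, 0.2349]
eef_rot: [0.895, -0.445, 0.0, -0.001]
ft_force: [-0.5, 0.5, -0.5]
width: 0.022
```

```bash
python3 lk2.py back2
```

```text
t 13.05 pos [ 0.452  -0.3368  0.2349] F [-0.5  0.5 -0.5] w 0.022 dp [ 0.7  0.8 -5.1] |dp| 5.2 rv [-0.1   0.    0.13]
xyz [0.2, 0.3, -1.7] rot [-0.0, 0.0, 0.0]
xyz [0.4, 0.5, -3.4] rot [-0.1, 0.0, 0.1]
xyz [0.7, 0.8, -5.1] rot [-0.1, 0.0, 0.1]
```

View pics/back2.png

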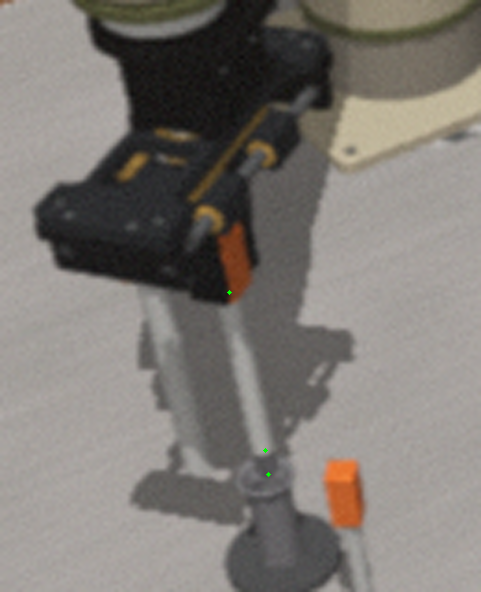

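Request:
apply_moves --increments '[{"grip":255,"xyz":[0.7,0.8,6],"rotation":[0,0,0]},{"grip":255,"xyz":[0.7,0.8,14],"rotation":[0,0,0]},{"grip":255,"xyz":[0.7,0.8,22],"rotation":[0,0,0]},{"grip":255,"xyz":[0.7,0.8,30],"rotation":[0,0,0]}]'

```text
time: 13.65
ee_pos: [0.4522, -0.3383, 0.2051]
eef_rot: [0.895, -0.445, 0.001, -0.001]
ft_force: [0.1, 0.9, -0.7]
width: 0.0217
```

Run:
```python
from h import *
plan([.4518,-.3378,.149],Rt(-53),1,dec=1)
```

```text
t 13.65 pos [ 0.4522 -0.3383  0.2051] F [ 0.1  0.9 -0.7] w 0.0217 dp [-0.7  0.1 56.1] |dp| 56.1 rv [-0.12 -0.06  0.11]
xyz [-0.7, 0.1, 56.1] rot [-0.1, -0.1, 0.1]
```

In the hole (tip 10 mm below the mouth) without contact. Lowering further.

Request:
apply_moves --increments '[{"grip":255,"xyz":[-0.5,0,12],"rotation":[0,0,0]},{"grip":255,"xyz":[-0.7,0,24],"rotation":[0,0,0]},{"grip":255,"xyz":[-0.7,0,36],"rotation":[0,0,0]},{"grip":255,"xyz":[-0.7,0,46],"rotation":[0,0,0]},{"grip":255,"xyz":[-0.7,0,50],"rotation":[0,0,0]}]'

```text
time: 14.28
ee_pos: [0.4517, -0.3377, 0.1544]
eef_rot: [0.895, -0.445, 0.001, -0.001]
ft_force: [0.6, 0.8, -0.9]
width: 0.0214
```

Request:
apply_moves --increments '[{"grip":255,"xyz":[0,0,2],"rotation":[0,0,0]},{"grip":255,"xyz":[0,0,4],"rotation":[0,0,0]},{"grip":255,"xyz":[0,0,5.5],"rotation":[0,0,0]},{"grip":255,"xyz":[0,0,5.5],"rotation":[0,0,0]}]'

```text
time: 14.78
ee_pos: [0.4518, -0.3377, 0.149]
eef_rot: [0.895, -0.445, 0.001, -0.001]
ft_force: [0.4, 0.9, -0.6]
width: 0.0214
```

```bash
python3 lk2.py back3
```

```text
t 14.78 pos [ 0.4518 -0.3377  0.149 ] F [ 0.4  0.9 -0.6] w 0.0214 dp [  0.1  -0.1 -91. ] |dp| 91.0 rv [-0.1  -0.05  0.1 ]
xyz [0.0, -0.0, -30.3] rot [-0.0, -0.0, 0.0]
xyz [0.1, -0.1, -60.7] rot [-0.1, -0.0, 0.1]
xyz [0.1, -0.1, -91.0] rot [-0.1, -0.0, 0.1]
```

View pics/back3.png

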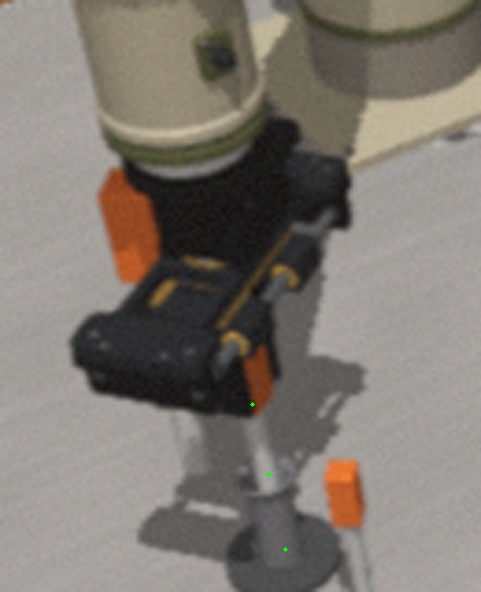

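Request:
apply_moves --increments '[{"grip":255,"xyz":[0,0,1],"rotation":[0,0,0]},{"grip":255,"xyz":[0,0,1.5],"rotation":[0,0,0]}]'

```text
time: 15.12
ee_pos: [0.4521, -0.3379, 0.1487]
eef_rot: [0.895, -0.445, 0.001, -0.001]
ft_force: [-4.5, 2.4, 14.4]
width: 0.0218
```

The tip is on the stand's floor (14 N up). I'll ease off and open.

Request:
apply_moves --increments '[{"grip":255,"xyz":[0,0,-0.3],"rotation":[0,0,0]},{"grip":170,"xyz":[0,0,-0.3],"rotation":[0,0,0]},{"grip":150,"xyz":[0,0,-0.3],"rotation":[0,0,0]},{"grip":100,"xyz":[0,0,-0.3],"rotation":[0,0,0]},{"grip":0,"xyz":[0,0,-0.3],"rotation":[0,0,0]}]'

```text
time: 15.75
ee_pos: [0.452, -0.3379, 0.149]
eef_rot: [0.895, -0.445, 0.001, -0.001]
ft_force: [0.3, 0.4, -0.4]
width: 0.0482
```

Request:
apply_moves --increments '[{"grip":0,"xyz":[0,0,0],"rotation":[0,0,0]},{"grip":0,"xyz":[0,0,0],"rotation":[0,0,0]},{"grip":0,"xyz":[0,0,0],"rotation":[0,0,0]},{"grip":0,"xyz":[0,0,0],"rotation":[0,0,0]}]'

```text
time: 16.25
ee_pos: [0.452, -0.3379, 0.149]
eef_rot: [0.895, -0.445, 0.001, -0.001]
ft_force: [-0.8, 0.4, 1.3]
width: 0.0842
```

```bash
python3 lk2.py back4
```

```text
t 16.25 pos [ 0.452  -0.3379  0.149 ] F [-0.8  0.4  1.3] w 0.0842 dp [ -0.1  -0.1 -91. ] |dp| 91.0 rv [-0.15 -0.07  0.1 ]
xyz [-0.0, -0.0, -30.3] rot [-0.0, -0.0, 0.0]
xyz [-0.1, -0.1, -60.7] rot [-0.1, -0.0, 0.1]
xyz [-0.1, -0.1, -91.0] rot [-0.1, -0.1, 0.1]
```

View pics/back4.png

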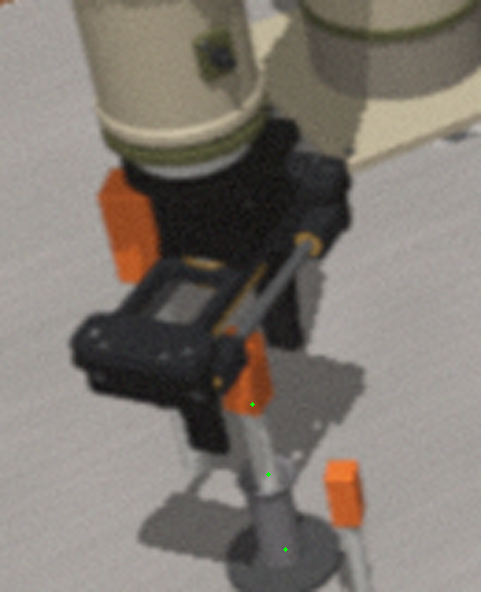

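The rod is released and standing. Now I'll retreat straight up.

Request:
apply_moves --increments '[{"grip":0,"xyz":[0,0,-20],"rotation":[0,0,0]},{"grip":0,"xyz":[0,0,-45],"rotation":[0,0,0]},{"grip":0,"xyz":[0,0,-80],"rotation":[0,0,0]},{"grip":0,"xyz":[0,0,-120],"rotation":[0,0,0]},{"grip":0,"xyz":[0,0,-165],"rotation":[0,0,0]}]'

```text
time: 16.98
ee_pos: [0.4513, -0.3378, 0.3151]
eef_rot: [0.895, -0.445, 0.001, -0.001]
ft_force: [1.3, -0.1, 1.0]
width: 0.0871
```

Request:
apply_moves --increments '[{"grip":0,"xyz":[-20,-50,-20],"rotation":[0,0,0]},{"grip":0,"xyz":[-40,-100,-40],"rotation":[0,0,0]},{"grip":0,"xyz":[-60,-150,-60],"rotation":[0,0,0]},{"grip":0,"xyz":[-60,-150,-60],"rotation":[0,0,0]}]'

```text
time: 17.48
ee_pos: [0.5373, -0.1948, 0.3761]
eef_rot: [0.897, -0.442, 0.001, -0.002]
ft_force: [-0.5, -1.3, -0.9]
width: 0.0866
```

Run:
```python
from h import *
from bench import r,viewer
np.set_printoptions(precision=4,suppress=True)
print(r.read_state()["ee_pos"],r.read_state()["time"],r.read_state()["ft_force"])
d0=pickle.load(open("cam0.pkl","rb"))
d={n:viewer.camera(n) for n in("scene","top")}; pickle.dump(d,open("fin.pkl","wb"))
for n in d: cv2.imwrite(f"pics/fin_{n}.png",d[n]["img"])
for nm,dd in(("before",d0),("after",d)):
    for b in ((120,195,152,240),(155,240,177,275),(185,282,202,305)):
        c=dd["scene"]; P,uv=cloud(c,(orange(c)>0)&box(c,*b)); zt=np.percentile(P[:,2],98); t=P[P[:,2]>zt-.006]; print(nm,len(P),zt,t.mean(0),uv.mean(0))
a=d["scene"]["img"][240:330,150:240]; cv2.imwrite("pics/fin_rod.png",cv2.resize(a,None,fx=6,fy=6,interpolation=cv2.INTER_CUBIC))
```

```text
[ 0.5373 -0.1948  0.3761] 17.475 [-0.4746 -1.2873 -0.9325]
before 409 0.23904870165000025 [ 0.346  -0.3469  0.2368] [136.4719 220.335 ]
before 237 0.18696934289199202 [ 0.4555 -0.3414  0.1847] [164.8101 260.0169]
before 114 0.14009445786641642 [ 0.538  -0.3243  0.137 ] [192.6316 292.693 ]
after 419 0.2392509356606161 [ 0.3464 -0.3466  0.2369] [136.5919 220.3246]
after 229 0.18770590956076408 [ 0.4561 -0.3398  0.1853] [165.3319 259.8472]
after 116 0.1392008901531182 [ 0.538  -0.3245  0.1366] [192.5862 292.7931]
```

View pics/fin_scene.png

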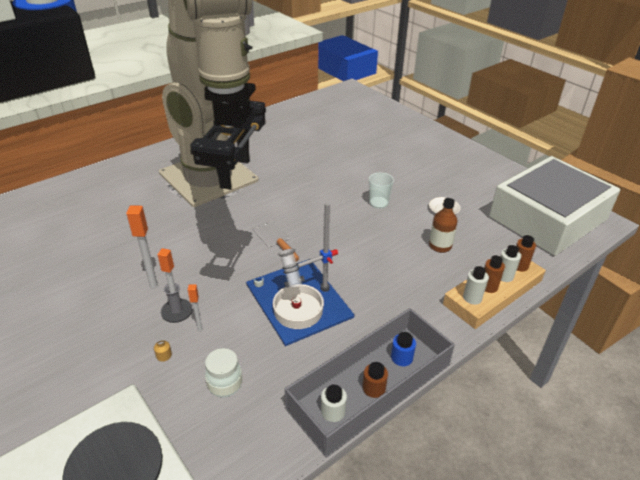

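View pics/fin_rod.png

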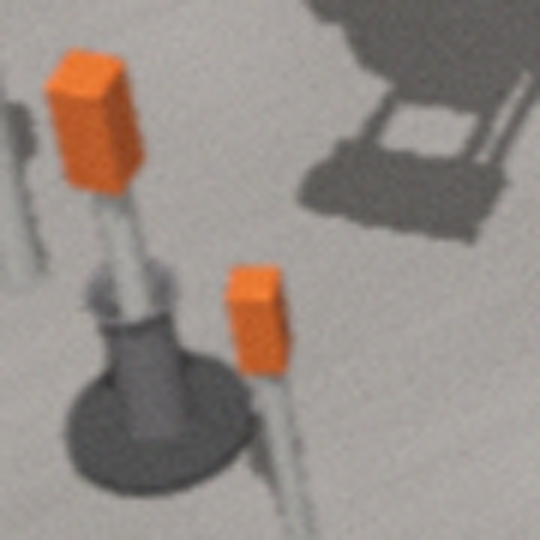

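View pics/fin_top.png

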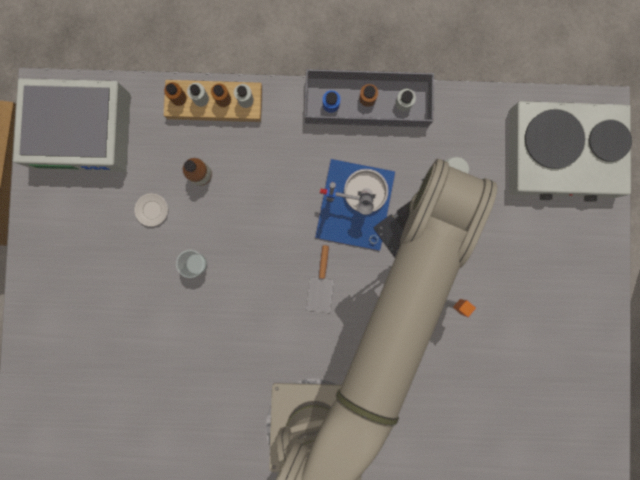

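The final views show the rod upright in its stand at scene (166,260), with its top at the height it started from. The red plug lies in the dish at about (296,303). The look-alike rods and the other items are where they were, and the gripper is clear of everything.

```bash
python3 -c "
from bench import r
print(r.close_job())"
```

```text
the job is handed in; nothing more can be done
None
```

I pushed the red plug out of the barrel and into the white dish, put the rod back in its stand, and handed the job in at about 17.6 s. I used the middle-sized orange rod, the one in the grey stand; its handle top measured 185 mm high, as the description gives.

**Pushing:** The push took about 10 N. The force then fell to zero, and the pictures showed the plug lying in the dish.

**Rod back in its stand:** I lowered it until the tip touched the floor (about 15 N), then let go and backed away. It stands upright, with its top within 1 mm of its starting height and within 2 mm sideways.

**Other items:** The two look-alike rods measured within 1 mm of where they were, and nothing else looked moved in the pictures. In the last top view the arm hid the rod's stand, the small rod, the brass weight and part of the jar, so for those I relied on the scene camera.

**Disagreements:**
- The two cameras differed by about 4–5 mm on the taller objects. I checked the barrel alignment against both pictures before inserting.
- The wrist force read about 18 N for a moment while I pulled the rod out quickly. It was back to zero once the arm stopped, so I took it to be the motion rather than contact.

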